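Hand-crank a reagent carousel one station and pin it

ROBOT

A 6-joint arm with a two-finger parallel gripper is mounted at the origin on the work surface. World frame = base frame: x ahead of the robot, y to its left, z up, the work surface at z = 0. Lengths are in m, angles in rad, forces in N, time in s.
With the tool pointing down it reaches from about 0.325 to 0.85 m from the base axis. Payload 15.5 kg.
Tool frame: the origin (TCP) lies midway between the tips of the shut fingers; the grasp point (between the pads) lies hold_point_z behind it (hold_point_z is the distance from the TCP to the grasp point, in m); z points along the fingers, y is the line along which they close (so a half turn about z gives the same grasp; the last joint's range is limited). The gripper opens to 91 mm and grips with 3 to 60 N. Pads are 32 mm wide; open, the fingers measure 118 mm over their backs; the gripper's body (76 mm by 178 mm) begins 60 mm behind the grasp point.
Start: joints at [-1.361, 0.494, 1.345, -0, 1.302, -0.096], TCP at [0.188, -0.596, 0.214] pointing down, gripper open.
Joint ranges: [-2.91, 2.91], [-0.82, 2.16], [0.22, 2.67], [-1.22, 4.37], [0.12, 2.79], [-3.08, 3.08]. Speed limits (rad/s): [1.89, 1.89, 2.57, 3.01, 3.01, 3.01].

INTERFACE

Orientations are given as a unit quaternion [w, x, y, z].
In Python, from station import state, get_image, job_done, hold_point_z gives the robot as it stands.
- The arm moves only by the tool drive_tool, never from a script. Its argument "moves" is a list of rows, each a list of 3 entries, a list of its own where there are three numbers: the turn, a rotation vector about the tool's x, y, z in units of 6 degrees (1.0 is 6 degrees), then the shift along the tool's x, y, z in m, then the opening, from 0 (shut) to 1 (fully open). In form: [[[ax, ay, az], [tx, ty, tz], fingers], ...]. A call has 1 to 12 rows; each row is the pose to reach, as a shift and turn from the pose commanded when the call began, along the tool's axes at that moment; what a row does not reach only later rows make up. A row lasts 1/8 s, in which the tool goes at most 62.5 mm and 10.7 degrees, less where a joint would pass 70% of its speed; a pose out of reach is approached as far as the arm can. A call with a gripper value outside its range is refused whole. The fingers move at their own pace and stop on an object; "newtons" is the grip in N (left out, the last holds). Time passes only in rows, so rows that repeat a pose let the fingers close. It gives the time, the measured TCP pose, the force, the opening and the grip force at its end, in the units of the state.
- state(): the state, without advancing time (a new reading comes with each control period).
- get_image(name): name is "scene" or "top" or "wrist"; returns a dict with "img" (400x640x3 uint8, red, green, blue), "depth" (400x640 float32, m along the optical axis (not along the pixel's ray), 0 where there is no reading), "fx", "fy", "cx", "cy" (pixels), "extrinsics" (4x4, takes a point from camera to world coordinates). Camera axes: x right, y down, z forward; pixel columns grow to the right and rows downward; lengths in m; the calibration is good to about 2 mm. A picture is of the moment at which its call begins.
- job_done(): hands the job in; it is judged then, once.
The state is a dict: "clock": time; "qpos": joint angles; "dq": joint speeds; "joint_efforts": joint torques, N m; "tcp_pos": TCP position; "orientation": TCP orientation; "contact_force": force on the tool from outside, world axes, zero at the start; "torque": the same for the moment, N m; "finger_gap": opening from 0.0 (shut) to 1.0 (fully open); "grip_force": force on a finger pad.
Only numpy, scipy, OpenCV 4.12 (cv2) and the standard library are available. Lean on these libraries where they do the work, as an engineer would, in place of code of your own. Each camera call takes 0.05 s, during which the arm holds its last target. There are 200 camera calls.

TASK

The motor of the reagent carousel has cut out one station short, so index it by hand: hold the red handle, push the spring-out handwheel gently down until its clutch drops in, and keeping it in wind it clockwise (the way of the arrow) until the yellow-capped vial's station stands at the index pin, never forcing the clutch and not pushing on the carousel itself. Then push the blue index pin gently down, fully home in that station's notch, let go of everything, and leave the vials, bottles and boxes around it undisturbed.

Things in the scene. Friction and masses are not known exactly. Their poses are not given: they have to be found in the camera images.
- module: black deck plate in a cream frame, 412 x 392 mm and 20 mm high, standing on the bench; carries the carousel, its worm drive, the handwheel and the index pin. Origin at the bench, near the plate's middle; x to the rear, y to the left, z up. In this frame the carousel's axis is at x +50, y +50 mm, the handwheel's at x -120, y -96 mm
- wheel_axis (a point): point on the vertical axis of the black handwheel (disc 110 mm across, 8 mm thick, its centre nut 3 mm higher), at the level of the disc's top while it is sprung out, 120 mm above the bench. Fixed to the module: it does not move when the wheel is pushed in. The wheel sits on a grey gearbox at the module's front right; within 150 mm nothing but its handle stands higher
- handwheel: the handwheel; origin on its axis, 20 mm below the disc's top, x axis towards the handle. A spring holds it out (up); pushed straight down it travels 10 mm to a stop, against about 3.2 N net when out and 9.2 N when fully in. Only while it is kept down does its two opposite drive lugs (6 mm wide) under the disc drive the clutch crown; else it spins freely and turns nothing
- crown: steel clutch crown under the handwheel, 52 mm across, with one slot right across it, 11 mm wide and 8.5 mm deep; origin on the wheel's axis. Angle of the slot unknown. The lugs meet the crown's top after 3 mm of travel; mostly they miss the slot and drop in (to 10 mm) only once the wheel has been turned, up to half a turn, under light pressure. Not to be loaded with more than 30 N
- handle_grip (a point): middle of the red revolving handle, an upright round grip 21 mm across and 46 mm tall (23 mm above and below this point; its foot 2 mm above the disc), 42 mm from the wheel's axis. It revolves freely on its own axis, so it can be carried round in circles without turning the gripper. Winding takes 2 to 3 N at the handle
- carousel (a joint): angle of the carousel in rad, growing clockwise seen from above; 0 = yellow-capped vial's station and notch exactly at the index pin; starts at -0.29 to -0.215. 272 mm across, 24 stations of 15 degrees, vial tops 98 mm above the bench. 96 turns of the crown are one of the carousel: 4 turns clockwise move it clockwise by one station. Self-locking, no play
- index_pin (a joint): travel of the index pin: 0 = up (as at the start), 0.016 m = fully home in a notch. It slides with about 3 N of friction and stays where it is left
- pin_top (a point): centre of the top of the index pin's blue knob (26 mm across, 14 mm tall), 138 mm above the bench when up. The 8 mm pin below it enters a 12 mm wide notch in the carousel's steel ring if the station is within about 0.017 rad; else it strikes the ring after 6 mm of travel
- vial_a: loose vial, 23 mm across, 47 mm tall, on the left front of the deck; origin under its centre; to be left alone
- vial_b: loose vial, 23 mm across, 47 mm tall, on the front of the deck; origin under its centre; to be left alone
- slide_mailer: blue slide mailer 82 x 30 x 22 mm; origin under its centre; to be left alone
- buffer_bottle: white bottle, 68 mm across, 150 mm tall; origin under its centre; to be left alone
- ethanol_jar: amber jar, 60 mm across, 100 mm tall; origin under its centre; to be left alone
- tip_box: pipette tip box 87 x 122 x 57 mm; origin under its centre; to be left alone
- coplin_jar: green glass staining jar 55 x 55 mm, 96 mm tall; origin under its centre; to be left alone

How it is judged:
On the way:
1. the yellow-capped vial's station has been wound to the index pin while the pin was still up (value of joint carousel between -0.018 and 0.018 rad and value of joint index_pin below 0.004 m), for 0.2 s.
At the end, for the whole second after the job is handed in: the yellow-capped vial's station stands at the index pin (carousel within 0.022 rad of 0) and the index pin is down in its notch (at least 13.5 of its 16 mm) (value of joint carousel between -0.022 and 0.022 rad and value of joint index_pin above 0.0135 m); the robot touches nothing.
It fails at once if the clutch is forced: more than 30 N between the handwheel's lugs and the clutch crown (contact force between handwheel and crown above 30 N).
It fails at once if the index pin is forced onto the ring or the side of a notch with more than 20 N (contact force between index_pin and carousel above 20 N).
It fails at once if the carousel or its vials are pushed directly by the robot with more than 5 N (contact force between the arm and carousel above 5 N).
It fails at once if a bystander is moved by more than 20 mm or tipped (distance of any of vial_a, vial_b, slide_mailer, buffer_bottle, ethanol_jar, tip_box, coplin_jar from where it was at the start of the episode above 0.02 m or angle between any of vial_a, vial_b, slide_mailer, buffer_bottle, ethanol_jar, tip_box, coplin_jar's own z axis and vertical above 0.35 rad).
It also fails if it takes over 72 s, if anything falls off the work surface, if the arm or the gripper's body presses on something with over 40 N, if the wrist force passes 120 N, or if a joint passes its speed limit or range.

## Working session

There is one attempt and no reset: what is moved stays moved. The work goes in short steps, Python scripts to look and compute and a tool call to move; the robot and the scene stay as the last step left them, time stands still between calls to the robot, and variables do not carry over. Pictures are saved under pics/ and viewed, at most 10 in all, crops included, and the job is handed in when it is done.

Besides the shell and the picture viewer there is one more tool, called after ">>>" as name(argument=value, ...), one argument or row to a line, values as JSON. drive_tool: Moves the arm, as the interface text tells. Its arguments: {"type":"object","properties":{"moves":{"type":"array","items":{"type":"array"}},"newtons":{"type":"number"}},"required":["moves"]}

```bash
mkdir -p pics; ls; python3 - <<'E'
from station import *
import cv2,numpy as np
print(state(),hold_point_z)
a=[]
for n in("scene","top"):
    d=get_image(n);np.savez(f"{n}.npz",**d);a.append(d["img"]);print(n,d["fx"],d["cx"],d["cy"],d["extrinsics"].round(3).tolist())
    cv2.imwrite(f"pics/{n}.png",d["img"][:,:,::-1])
E
```

```text
pics
{'clock': 0.0, 'qpos': array([-1.36048730e+00,  4.94189695e-01,  1.34615704e+00,  2.45878904e-06,
        1.30249257e+00, -9.55406592e-02]), 'dq': array([-0.00100477, -0.00103183, -0.00128647, -0.0006938 ,  0.0016929 ,
        0.00018024]), 'joint_efforts': array([ 3.23712484e-03, -8.78812480e+01, -3.81849825e+01,  7.08050234e-02,
        5.31035755e-02, -6.27146164e-05]), 'tcp_pos': array([ 0.18808686, -0.59561475,  0.21332544]), 'orientation': array([-6.22367503e-04,  9.88329624e-01,  1.52329137e-01, -3.45661443e-05]), 'contact_force': array([ 0.5415043 , -1.24044431, -0.32173595]), 'torque': array([-0.03389178,  0.00320167,  0.03315401]), 'grip_force': 0.0, 'finger_gap': 1.0025470179747396} 0.0188
scene 458.86284199285245 316.9960959409324 190.74024236990854 [[-0.436, 0.518, -0.736, 1.454], [0.9, 0.261, -0.349, 0.469], [0.012, -0.814, -0.58, 0.865], [0.0, 0.0, 0.0, 1.0]]
top 496.26808718963184 320.06610974580724 196.8714672952048 [[0.012, -0.982, 0.188, 0.209], [-1.0, -0.014, -0.01, 0.01], [0.012, -0.188, -0.982, 1.542], [0.0, 0.0, 0.0, 1.0]]
```

View pics/top.png

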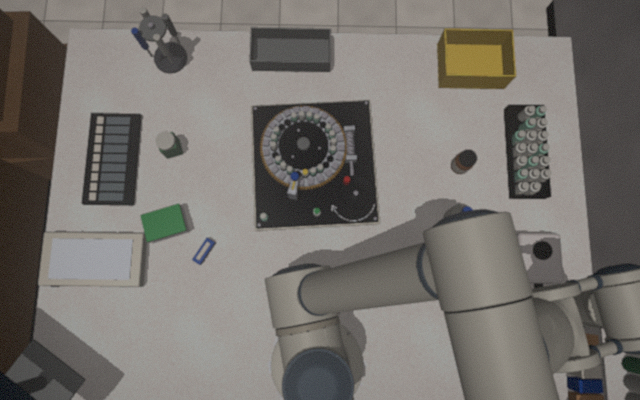

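View pics/scene.png

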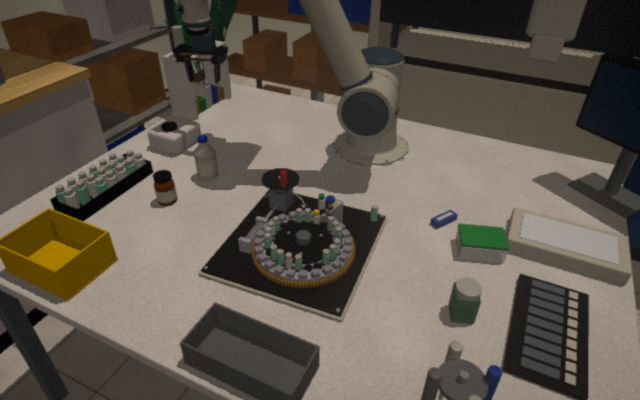

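Top shows the module around (313,163): handle red at (347,180), blue pin knob (296,176), yellow cap (305,173). The scene view agrees: handle (283,178), knob (331,200).

```bash
cat > h.py <<'E'
import numpy as np,cv2
def pt(d,u,v,z=None,depth=None):
    E=d["extrinsics"];r=np.array([(u-d["cx"])/d["fx"],(v-d["cy"])/d["fy"],1.])
    w=E[:3,:3]@r
    t=(z-E[2,3])/w[2] if z is not None else depth
    return E[:3,3]+t*w
def proj(d,p):
    E=np.array(d["extrinsics"]);c=E[:3,:3].T@(np.array(p)-E[:3,3]);return np.array([d["fx"]*c[0]/c[2]+d["cx"],d["fy"]*c[1]/c[2]+d["cy"]])
def blobs(d,lo,hi,box,mina=6):
    h=cv2.cvtColor(d["img"],cv2.COLOR_RGB2HSV);m=cv2.inRange(h,np.array(lo),np.array(hi))
    M=np.zeros_like(m);x0,y0,x1,y1=box;M[y0:y1,x0:x1]=m[y0:y1,x0:x1]
    n,l,s,c=cv2.connectedComponentsWithStats(M)
    out=[]
    for i in range(1,n):
        if s[i,4]>=mina:
            dd=d["depth"][l==i];dd=dd[dd>0];D=np.median(dd) if len(dd) else 0
            out.append((c[i].round(1),s[i,4],pt(d,*c[i],depth=D).round(4)))
    return out
E
python3 - <<'E'
from h import *
t=dict(np.load("top.npz"));s=dict(np.load("scene.npz"))
for n,d,b in(("top",t,(245,95,385,235)),("scene",s,(200,160,390,310))):
    for c,lo,hi in(("red",(0,150,70),(6,255,255)),("blue",(105,130,50),(130,255,255)),("yel",(20,130,100),(32,255,255))):
        print(n,c,blobs(d,lo,hi,b))
# deck plate dark: points with z 0.012..0.028
E=t["extrinsics"];v,u=np.mgrid[95:235,240:390];z=t["depth"][v,u]
P=np.stack([(u-t["cx"])/t["fx"]*z,(v-t["cy"])/t["fy"]*z,z],-1)@E[:3,:3].T+E[:3,3]
m=((P[...,2]>.008)&(z>0)).astype(np.uint8)
n,l,st,c=cv2.connectedComponentsWithStats(m);k=1+st[1:,4].argmax();Q=P[l==k]
q=Q[Q[:,2]<.03][:,:2].astype(np.float32);r=cv2.minAreaRect(q);print(r,np.median(Q[Q[:,2]<.03][:,2]))
img=cv2.resize(t["img"][95:235,240:390,::-1],None,fx=5,fy=4.2857*5/4.2857,interpolation=cv2.INTER_CUBIC)[:600]
cv2.imwrite("pics/c1.png",cv2.convertScaleAbs(img,alpha=1.8)[:600,:750])
E
```

```text
top red [(array([346.5, 179. ]), np.int32(27), array([ 0.5259, -0.0782,  0.1663]))]
top blue [(array([294.5, 175.7]), np.int32(40), array([0.5401, 0.0712, 0.1371]))]
top yel [(array([304.6, 170.9]), np.int32(19), array([0.565 , 0.0431, 0.0964]))]
scene red [(array([283.4, 177.1]), np.int32(89), array([ 0.5321, -0.0722,  0.1517]))]
scene blue [(array([330. , 198.8]), np.int32(40), array([0.5477, 0.0783, 0.1367]))]
scene yel [(array([334.3, 203.4]), np.int32(12), array([0.5197, 0.0797, 0.1029])), (array([316.4, 211.6]), np.int32(29), array([0.5673, 0.0479, 0.0962]))]
((0.61325603723526, 0.016949594020843506), (0.4122167229652405, 0.39425933361053467), 4.014876842498779) 0.018733468679910104
```

View pics/c1.png

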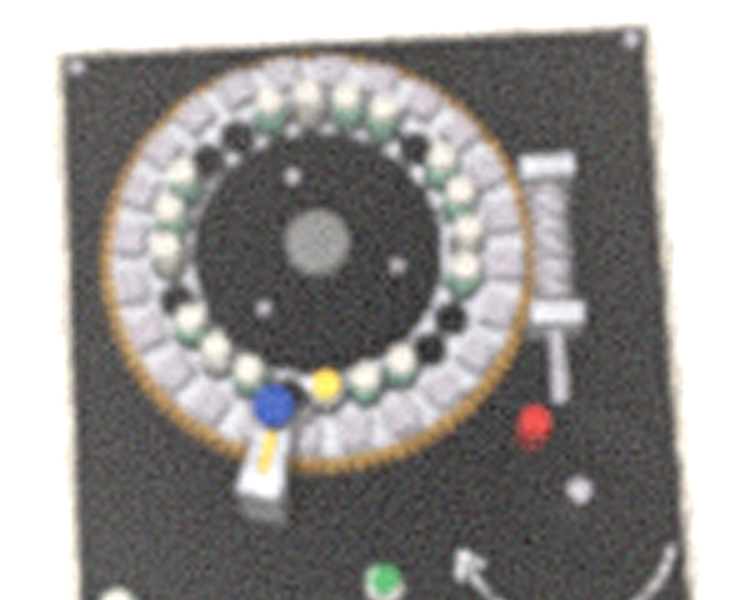

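The crop shows the handle at (535,420) and the wheel nut at (580,490), so full-image (356,193); pin knob (273,405), hub (317,242), yellow cap (326,385), one station short.

```bash
cat >> h.py <<'E'
from scipy.spatial.transform import Rotation as Ro
def pose(s):
    q=s["orientation"];return np.array(s["tcp_pos"]),Ro.from_quat([q[1],q[2],q[3],q[0]])
def rel(s,p):
    t,R=pose(s);return R.inv().apply(np.array(p)-t)
E
python3 - <<'E'
from h import *
from station import *
t=dict(np.load("top.npz"));s=dict(np.load("scene.npz"))
print("nut",pt(t,356,193,z=.123),"red",pt(t,346.5,178.5,z=.16),"knob",pt(t,294.7,176,z=.138),"hub",pt(t,240+317/5,95+242/5,z=.1),t["depth"][143,303],pt(t,303,143,depth=t["depth"][143,303]))
print("scene red",pt(s,283.4,177.1,z=.15))
S=state();print(rel(S,[.42,-.1,.33]),pose(S)[1].as_matrix().round(3))
E
```

```text
nut [ 0.49438836 -0.10869735  0.123     ] red [ 0.52881811 -0.07850214  0.16      ] knob [0.53912977 0.07052098 0.138     ] hub [0.64946935 0.04808093 0.1       ] 1.512889 [0.65488133 0.04968215 0.0863639 ]
scene red [ 0.52995901 -0.07357267  0.15      ]
[ 0.37037798 -0.40297249 -0.11613652] [[ 0.954  0.301 -0.   ]
 [ 0.301 -0.954  0.001]
 [ 0.    -0.001 -1.   ]]
```

>>> drive_tool(
  moves=[
    [[0,0,0],[0,0,-0.06],1],
    [[0,0,1],[0.05,-0.05,-0.115],1],
    [[0,0,2],[0.1,-0.1,-0.115],1],
    [[0,0,2.9],[0.15,-0.15,-0.115],1],
    [[0,0,2.9],[0.2,-0.2,-0.115],1],
    [[0,0,2.9],[0.25,-0.26,-0.115],1],
    [[0,0,2.9],[0.3,-0.32,-0.115],1],
    [[0,0,2.9],[0.34,-0.37,-0.115],1],
    [[0,0,2.9],[0.37,-0.403,-0.115],1],
    [[0,0,2.9],[0.37,-0.403,-0.115],1],
    [[0,0,2.9],[0.37,-0.403,-0.115],1],
  ],
)

```text
clock: 1.48
tcp_pos: [0.4205, -0.0965, 0.3288]
orientation: [-0.0, 1.0, 0.004, -0.0]
contact_force: [-0.6, -0.9, 1.1]
finger_gap: 1.005
grip_force: 0.0
```

```bash
python3 - <<'E'
from h import *
from station import *
S=state();t,R=pose(S);print(S["clock"],t,R.as_matrix().round(3).tolist(),S["contact_force"])
d=get_image("wrist");np.savez("w1.npz",**d);cv2.imwrite("pics/w1.png",cv2.convertScaleAbs(d["img"][:,:,::-1],alpha=1.5))
for n,p in(("nut",[.4944,-.1087,.123]),("red",[.529,-.0785,.168]),("knob",[.539,.0705,.138])):print(n,proj(d,p))
E
```

```text
1.475 [ 0.42049843 -0.09654895  0.32877935] [[1.0, 0.008, -0.0], [0.008, -1.0, 0.001], [-0.0, -0.001, -1.0]] [-0.61541602 -0.94240194  1.13055889]
nut [329.72145562 124.52237692]
red [304.01552265  92.03431408]
knob [178.82322519  84.25140903]
```

View pics/w1.png

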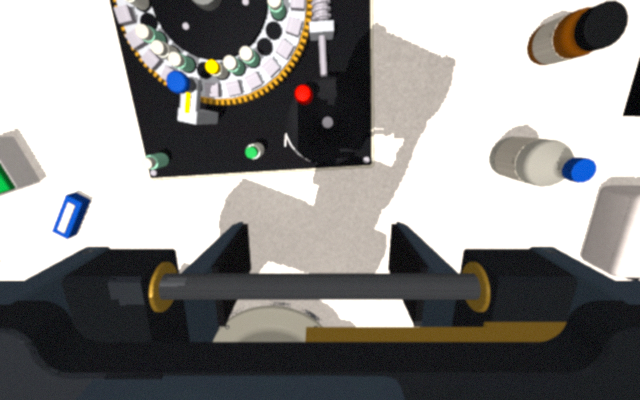

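Wrist view: nut (327.5,122.5), red top (304,93), knob (177,82), yellow (212,68), close to prediction.

```bash
python3 - <<'E'
from h import *
from station import *
d=dict(np.load("w1.npz"));s=state()
for c,lo,hi in(("red",(0,150,70),(6,255,255)),("blue",(105,130,50),(130,255,255)),("yel",(22,130,100),(32,255,255))):print(c,blobs(d,lo,hi,(120,0,375,175),20))
g=cv2.cvtColor(d["img"],cv2.COLOR_RGB2GRAY)[112:134,316:340];n=cv2.connectedComponentsWithStats((g>60).astype(np.uint8));print("nut",[(n[3][i]+[316,112],n[2][i,4]) for i in range(1,n[0])])
nut=pt(d,327.5,122.5,z=.123);red=pt(d,304,93,z=.168);kn=pt(d,177,82,z=.138)
print(nut,red,kn,np.hypot(*(red-nut)[:2]),np.degrees(np.arctan2(*(red-nut)[1::-1])))
E
```

```text
red [(array([302.8,  93.5]), np.int32(269), array([ 0.5275, -0.0771,  0.1672]))]
blue [(array([177.5,  82.2]), np.int32(408), array([0.5414, 0.0721, 0.1372]))]
yel [(array([211.5,  66.3]), np.int32(168), array([0.5652, 0.0441, 0.0976])), (array([187.3, 101.9]), np.int32(91), array([0.5213, 0.0784, 0.1026]))]
nut [(array([327.16842105, 121.90526316]), np.int32(95))]
[ 0.49685775 -0.10582923  0.123     ] [ 0.52801591 -0.07847608  0.168     ] [0.54144455 0.07232272 0.138     ] 0.04146113186903105 41.279278031471286
```

>>> drive_tool(
  moves=[
    [[0,0,0],[0.05,-0.018,0.03],1],
    [[0,0,0],[0.1075,-0.018,0.06],1],
    [[0,0,0],[0.1075,-0.018,0.1],1],
    [[0,0,0],[0.1075,-0.018,0.15],1],
    [[0,0,0],[0.1075,-0.018,0.185],1],
    [[0,0,0],[0.1075,-0.018,0.198],1],
    [[0,0,0],[0.1075,-0.018,0.198],1],
    [[0,0,0],[0.1075,-0.018,0.198],0],
    [[0,0,0],[0.1075,-0.018,0.198],0],
    [[0,0,0],[0.1075,-0.018,0.198],0],
    [[0,0,0],[0.1075,-0.018,0.198],0],
    [[0,0,0],[0.1075,-0.018,0.198],0],
  ],
  newtons=25,
)

```text
clock: 3.02
tcp_pos: [0.5271, -0.082, 0.131]
orientation: [0.0, 1.0, 0.001, 0.0]
contact_force: [-0.3, 0.9, -1.1]
finger_gap: 0.484
grip_force: 0.0
```

>>> drive_tool(
  moves=[
    [[0,0,0],[0,-0.004,0],0],
    [[0,0,0],[0,-0.004,0],0],
    [[0,0,0],[0,-0.004,0],0],
    [[0,0,0],[0,-0.004,0],0],
    [[0,0,0],[0,-0.004,0],0],
    [[0,0,0],[0,-0.004,0],0],
  ],
)

```text
clock: 3.78
tcp_pos: [0.5273, -0.0781, 0.131]
orientation: [-0.0, 1.0, 0.001, 0.0]
contact_force: [2.1, 1.6, -0.7]
finger_gap: 0.224
grip_force: 25.0
```

```bash
python3 - <<'E'
from h import *
from station import *
S=state();t,R=pose(S);print(S["clock"],t,R.as_matrix().round(4).tolist(),S["contact_force"],S["finger_gap"]*91,S["grip_force"])
E
```

```text
3.775 [ 0.52727129 -0.07806799  0.1309671 ] [[1.0, 0.002, 0.0003], [0.002, -1.0, 0.0001], [0.0003, -0.0001, -1.0]] [ 2.06384227  1.6267272  -0.72806096] 20.389304866634784 24.999930560588837
```

>>> drive_tool(
  moves=[
    [[0,0,0],[0,0,0.001],0],
    [[0,0,0],[0,0,0.002],0],
    [[0,0,0],[0,0,0.0025],0],
    [[0,0,0],[0,0,0.0025],0],
  ],
)

```text
clock: 4.28
tcp_pos: [0.5273, -0.0781, 0.1285]
orientation: [0.0, 1.0, 0.001, 0.0]
contact_force: [3.5, 2.6, 3.9]
finger_gap: 0.225
grip_force: 25.0
```

>>> drive_tool(
  moves=[
    [[0,0,0],[0,0,0.0005],0],
    [[0,0,0],[0,0,0.001],0],
    [[0,0,0],[0,0,0.001],0],
  ],
)

```text
clock: 4.65
tcp_pos: [0.5274, -0.0781, 0.1277]
orientation: [0.0, 1.0, 0.001, 0.0]
contact_force: [2.3, 2.7, 9.2]
finger_gap: 0.226
grip_force: 25.0
```

```bash
cat >> h.py <<'E'
C=np.array([.4968,-.1059])
def table(S,th,z=0,C=C,r=.042,start=None):
    t,_=pose(S)
    p0=t[:2] if start is None else C+r*np.array([np.cos(np.radians(start)),np.sin(np.radians(start))])
    for a in th:
        a=np.radians(a);dx,dy=C+r*np.array([np.cos(a),np.sin(a)])-p0
        print(f"[[0,0,0],[{dx:.4f},{-dy:.4f},{z}],0],")
E
python3 - <<'E'
from h import *
from station import *
S=state();t,R=pose(S);print(S["contact_force"],t,np.degrees(np.arctan2(*(t[:2]-C)[::-1])));table(S,np.arange(36,-31,-6))
print();table(S,np.arange(-36,-103,-6),start=-30)
print();table(S,np.arange(-108,-175,-6),start=-102)
E
```

```text
[2.25061977 2.72668754 9.18207909] [ 0.5274188  -0.07807851  0.12766442] 42.25956037564398
[[0,0,0],[0.0034,0.0031,0],0],
[[0,0,0],[0.0058,0.0068,0],0],
[[0,0,0],[0.0078,0.0107,0],0],
[[0,0,0],[0.0093,0.0148,0],0],
[[0,0,0],[0.0105,0.0191,0],0],
[[0,0,0],[0.0112,0.0234,0],0],
[[0,0,0],[0.0114,0.0278,0],0],
[[0,0,0],[0.0112,0.0322,0],0],
[[0,0,0],[0.0105,0.0366,0],0],
[[0,0,0],[0.0093,0.0408,0],0],
[[0,0,0],[0.0078,0.0449,0],0],
[[0,0,0],[0.0058,0.0488,0],0],

[[0,0,0],[-0.0024,0.0037,0],0],
[[0,0,0],[-0.0052,0.0071,0],0],
[[0,0,0],[-0.0083,0.0102,0],0],
[[0,0,0],[-0.0117,0.0130,0],0],
[[0,0,0],[-0.0154,0.0154,0],0],
[[0,0,0],[-0.0193,0.0174,0],0],
[[0,0,0],[-0.0234,0.0189,0],0],
[[0,0,0],[-0.0276,0.0201,0],0],
[[0,0,0],[-0.0320,0.0208,0],0],
[[0,0,0],[-0.0364,0.0210,0],0],
[[0,0,0],[-0.0408,0.0208,0],0],
[[0,0,0],[-0.0451,0.0201,0],0],

[[0,0,0],[-0.0042,-0.0011,0],0],
[[0,0,0],[-0.0084,-0.0027,0],0],
[[0,0,0],[-0.0123,-0.0047,0],0],
[[0,0,0],[-0.0160,-0.0071,0],0],
[[0,0,0],[-0.0194,-0.0099,0],0],
[[0,0,0],[-0.0225,-0.0130,0],0],
[[0,0,0],[-0.0252,-0.0164,0],0],
[[0,0,0],[-0.0276,-0.0201,0],0],
[[0,0,0],[-0.0296,-0.0240,0],0],
[[0,0,0],[-0.0312,-0.0281,0],0],
[[0,0,0],[-0.0323,-0.0323,0],0],
[[0,0,0],[-0.0330,-0.0367,0],0],
```

>>> drive_tool(
  moves=[
    [[0,0,0],[0.0034,0.0031,0],0],
    [[0,0,0],[0.0058,0.0068,0],0],
    [[0,0,0],[0.0078,0.0107,0],0],
    [[0,0,0],[0.0093,0.0148,0],0],
    [[0,0,0],[0.0105,0.0191,0],0],
    [[0,0,0],[0.0112,0.0234,0],0],
    [[0,0,0],[0.0114,0.0278,0],0],
    [[0,0,0],[0.0112,0.0322,0],0],
    [[0,0,0],[0.0105,0.0366,0],0],
    [[0,0,0],[0.0093,0.0408,0],0],
    [[0,0,0],[0.0078,0.0449,0],0],
    [[0,0,0],[0.0058,0.0488,0],0],
  ],
)

```text
clock: 6.15
tcp_pos: [0.5326, -0.127, 0.1275]
orientation: [0.0, 1.0, 0.001, -0.0]
contact_force: [-0.3, 0.8, 9.3]
finger_gap: 0.222
grip_force: 25.0
```

>>> drive_tool(
  moves=[
    [[0,0,0],[-0.0024,0.0037,0],0],
    [[0,0,0],[-0.0052,0.0071,0],0],
    [[0,0,0],[-0.0083,0.0102,0],0],
    [[0,0,0],[-0.0117,0.013,0],0],
    [[0,0,0],[-0.0154,0.0154,0],0],
    [[0,0,0],[-0.0193,0.0174,0],0],
    [[0,0,0],[-0.0234,0.0189,0],0],
    [[0,0,0],[-0.0276,0.0201,0],0],
    [[0,0,0],[-0.032,0.0208,0],0],
    [[0,0,0],[-0.0364,0.021,0],0],
    [[0,0,0],[-0.0408,0.0208,0],0],
    [[0,0,0],[-0.0451,0.0201,0],0],
  ],
)

```text
clock: 7.65
tcp_pos: [0.4878, -0.1473, 0.1276]
orientation: [0.0, 1.0, 0.001, 0.0]
contact_force: [2.0, -1.0, 7.2]
finger_gap: 0.227
grip_force: 25.0
```

>>> drive_tool(
  moves=[
    [[0,0,0],[0,0,0.0004],0],
    [[0,0,0],[0,0,0.0006],0],
    [[0,0,0],[0,0,0.0006],0],
  ],
)

```text
clock: 8.02
tcp_pos: [0.4877, -0.1474, 0.1273]
orientation: [0.0, 1.0, 0.001, -0.0]
contact_force: [-1.3, -0.8, 15.7]
finger_gap: 0.226
grip_force: 25.0
```

>>> drive_tool(
  moves=[
    [[0,0,0],[-0.0042,-0.0011,-0.0002],0],
    [[0,0,0],[-0.0084,-0.0027,-0.0002],0],
    [[0,0,0],[-0.0123,-0.0047,-0.0002],0],
    [[0,0,0],[-0.016,-0.0071,-0.0002],0],
    [[0,0,0],[-0.0194,-0.0099,-0.0002],0],
    [[0,0,0],[-0.0225,-0.013,-0.0002],0],
    [[0,0,0],[-0.0252,-0.0164,-0.0002],0],
    [[0,0,0],[-0.0276,-0.0201,-0.0002],0],
    [[0,0,0],[-0.0296,-0.024,-0.0002],0],
    [[0,0,0],[-0.0312,-0.0281,-0.0002],0],
    [[0,0,0],[-0.0323,-0.0323,-0.0002],0],
    [[0,0,0],[-0.033,-0.0367,-0.0002],0],
  ],
)

```text
clock: 9.52
tcp_pos: [0.4541, -0.1106, 0.1273]
orientation: [0.0, 1.0, 0.001, -0.001]
contact_force: [-5.5, -1.3, 16.2]
finger_gap: 0.22
grip_force: 25.0
```

>>> drive_tool(
  moves=[
    [[0,0,0],[0,0,0.0003],0],
    [[0,0,0],[0,0,0.0003],0],
    [[0,0,0],[0,0,0.0003],0],
  ],
)

```text
clock: 9.9
tcp_pos: [0.454, -0.1104, 0.1271]
orientation: [0.0, 1.0, 0.001, -0.001]
contact_force: [-5.4, 2.4, 20.6]
finger_gap: 0.225
grip_force: 25.0
```

```bash
python3 - <<'E'
from h import *
from station import *
S=state();print(S["tcp_pos"],S["contact_force"],S["torque"])
for n in("top","wrist","scene"):
    d=get_image(n);np.savez(n+"2.npz",**d)
d=dict(np.load("top2.npz"));print(blobs(d,(20,130,100),(32,255,255),(245,95,385,235)))
im=np.load("scene2.npz")["img"][130:250,220:380,::-1];cv2.imwrite("pics/s2.png",cv2.convertScaleAbs(cv2.resize(im,None,fx=5,fy=5,interpolation=2),alpha=1.5))
E
```

```text
[ 0.45400602 -0.1103975   0.12707429] [-5.39862882  2.3753695  20.55976972] [0.32719109 0.83979146 0.02060502]
[(array([304.7, 170.8]), np.int32(18), array([0.5654, 0.0428, 0.0956]))]
```

View pics/s2.png

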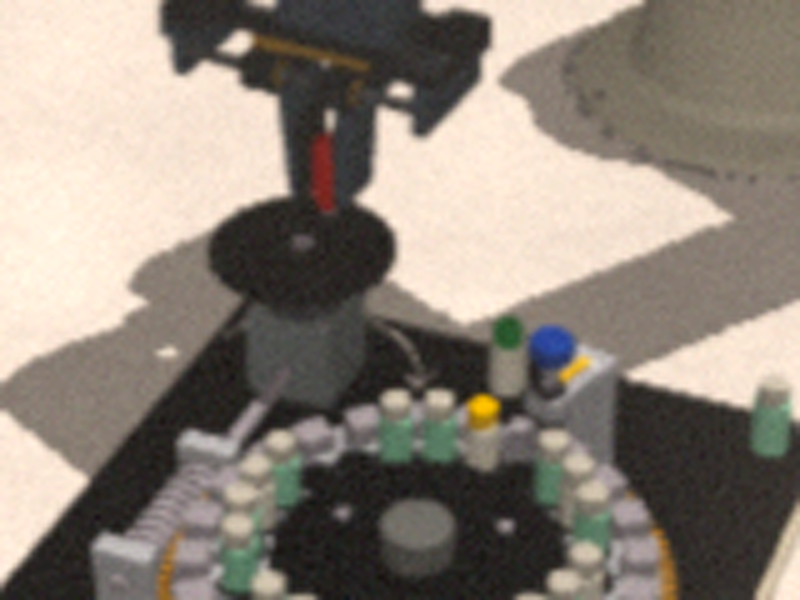

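```bash
python3 - <<'E'
from h import *
for a in(-174,-222,-270,-318):print(a);table({"tcp_pos":[0,0,0],"orientation":[1,0,0,0]},np.arange(a-4,a-49,-4),start=a,z=-.0003 if a==-174 else 0)
E
```

```text
-174
[[0,0,0],[-0.0002,-0.0029,-0.0003],0],
[[0,0,0],[-0.0002,-0.0059,-0.0003],0],
[[0,0,0],[0.0000,-0.0088,-0.0003],0],
[[0,0,0],[0.0004,-0.0117,-0.0003],0],
[[0,0,0],[0.0010,-0.0146,-0.0003],0],
[[0,0,0],[0.0018,-0.0174,-0.0003],0],
[[0,0,0],[0.0028,-0.0201,-0.0003],0],
[[0,0,0],[0.0040,-0.0228,-0.0003],0],
[[0,0,0],[0.0054,-0.0254,-0.0003],0],
[[0,0,0],[0.0070,-0.0279,-0.0003],0],
[[0,0,0],[0.0087,-0.0302,-0.0003],0],
[[0,0,0],[0.0106,-0.0325,-0.0003],0],
-222
[[0,0,0],[0.0020,-0.0021,0],0],
[[0,0,0],[0.0042,-0.0041,0],0],
[[0,0,0],[0.0065,-0.0059,0],0],
[[0,0,0],[0.0090,-0.0075,0],0],
[[0,0,0],[0.0115,-0.0090,0],0],
[[0,0,0],[0.0141,-0.0103,0],0],
[[0,0,0],[0.0168,-0.0114,0],0],
[[0,0,0],[0.0196,-0.0123,0],0],
[[0,0,0],[0.0225,-0.0130,0],0],
[[0,0,0],[0.0254,-0.0135,0],0],
[[0,0,0],[0.0283,-0.0138,0],0],
[[0,0,0],[0.0312,-0.0139,0],0],
-270
[[0,0,0],[0.0029,0.0001,0],0],
[[0,0,0],[0.0058,0.0004,0],0],
[[0,0,0],[0.0087,0.0009,0],0],
[[0,0,0],[0.0116,0.0016,0],0],
[[0,0,0],[0.0144,0.0025,0],0],
[[0,0,0],[0.0171,0.0036,0],0],
[[0,0,0],[0.0197,0.0049,0],0],
[[0,0,0],[0.0223,0.0064,0],0],
[[0,0,0],[0.0247,0.0080,0],0],
[[0,0,0],[0.0270,0.0098,0],0],
[[0,0,0],[0.0292,0.0118,0],0],
[[0,0,0],[0.0312,0.0139,0],0],
-318
[[0,0,0],[0.0019,0.0022,0],0],
[[0,0,0],[0.0036,0.0046,0],0],
[[0,0,0],[0.0052,0.0071,0],0],
[[0,0,0],[0.0065,0.0097,0],0],
[[0,0,0],[0.0077,0.0124,0],0],
[[0,0,0],[0.0087,0.0151,0],0],
[[0,0,0],[0.0095,0.0179,0],0],
[[0,0,0],[0.0101,0.0208,0],0],
[[0,0,0],[0.0106,0.0237,0],0],
[[0,0,0],[0.0108,0.0266,0],0],
[[0,0,0],[0.0108,0.0296,0],0],
[[0,0,0],[0.0106,0.0325,0],0],
```

>>> drive_tool(
  moves=[
    [[0,0,0],[-0.0002,-0.0029,-0.0003],0],
    [[0,0,0],[-0.0002,-0.0059,-0.0003],0],
    [[0,0,0],[0.0,-0.0088,-0.0003],0],
    [[0,0,0],[0.0004,-0.0117,-0.0003],0],
    [[0,0,0],[0.001,-0.0146,-0.0003],0],
    [[0,0,0],[0.0018,-0.0174,-0.0003],0],
    [[0,0,0],[0.0028,-0.0201,-0.0003],0],
    [[0,0,0],[0.004,-0.0228,-0.0003],0],
    [[0,0,0],[0.0054,-0.0254,-0.0003],0],
    [[0,0,0],[0.007,-0.0279,-0.0003],0],
    [[0,0,0],[0.0087,-0.0302,-0.0003],0],
    [[0,0,0],[0.0106,-0.0325,-0.0003],0],
  ],
)

```text
clock: 11.55
tcp_pos: [0.4646, -0.0778, 0.1273]
orientation: [-0.0, 1.0, 0.001, -0.001]
contact_force: [-4.5, 2.7, 18.3]
finger_gap: 0.227
grip_force: 25.0
```

>>> drive_tool(
  moves=[
    [[0,0,0],[0.002,-0.0021,0],0],
    [[0,0,0],[0.0042,-0.0041,0],0],
    [[0,0,0],[0.0065,-0.0059,0],0],
    [[0,0,0],[0.009,-0.0075,0],0],
    [[0,0,0],[0.0115,-0.009,0],0],
    [[0,0,0],[0.0141,-0.0103,0],0],
    [[0,0,0],[0.0168,-0.0114,0],0],
    [[0,0,0],[0.0196,-0.0123,0],0],
    [[0,0,0],[0.0225,-0.013,0],0],
    [[0,0,0],[0.0254,-0.0135,0],0],
    [[0,0,0],[0.0283,-0.0138,0],0],
    [[0,0,0],[0.0312,-0.0139,0],0],
  ],
)

```text
clock: 13.05
tcp_pos: [0.4965, -0.0638, 0.1274]
orientation: [-0.0, 1.0, 0.001, -0.0]
contact_force: [-0.7, 3.4, 14.1]
finger_gap: 0.227
grip_force: 25.0
```

>>> drive_tool(
  moves=[
    [[0,0,0],[0.0029,0.0001,0],0],
    [[0,0,0],[0.0058,0.0004,0],0],
    [[0,0,0],[0.0087,0.0009,0],0],
    [[0,0,0],[0.0116,0.0016,0],0],
    [[0,0,0],[0.0144,0.0025,0],0],
    [[0,0,0],[0.0171,0.0036,0],0],
    [[0,0,0],[0.0197,0.0049,0],0],
    [[0,0,0],[0.0223,0.0064,0],0],
    [[0,0,0],[0.0247,0.008,0],0],
    [[0,0,0],[0.027,0.0098,0],0],
    [[0,0,0],[0.0292,0.0118,0],0],
    [[0,0,0],[0.0312,0.0139,0],0],
  ],
)

```text
clock: 14.55
tcp_pos: [0.5278, -0.078, 0.1273]
orientation: [0.0, 1.0, 0.001, -0.0]
contact_force: [-1.7, 2.0, 12.4]
finger_gap: 0.228
grip_force: 25.0
```

>>> drive_tool(
  moves=[
    [[0,0,0],[0.0019,0.0022,0.0002],0],
    [[0,0,0],[0.0036,0.0046,0.0002],0],
    [[0,0,0],[0.0052,0.0071,0.0002],0],
    [[0,0,0],[0.0065,0.0097,0.0002],0],
    [[0,0,0],[0.0077,0.0124,0.0002],0],
    [[0,0,0],[0.0087,0.0151,0.0002],0],
    [[0,0,0],[0.0095,0.0179,0.0002],0],
    [[0,0,0],[0.0101,0.0208,0.0002],0],
    [[0,0,0],[0.0106,0.0237,0.0002],0],
    [[0,0,0],[0.0108,0.0266,0.0002],0],
    [[0,0,0],[0.0108,0.0296,0.0002],0],
    [[0,0,0],[0.0106,0.0325,0.0002],0],
  ],
)

```text
clock: 16.05
tcp_pos: [0.5382, -0.1103, 0.1272]
orientation: [-0.0, 1.0, 0.001, -0.0]
contact_force: [-1.2, 2.9, 14.9]
finger_gap: 0.225
grip_force: 25.0
```

```bash
cat >> h.py <<'E'
def cang(n="top",save=None):
    from station import get_image
    d=get_image(n)
    if save:np.savez(save,**d)
    return blobs(d,(20,130,100),(32,255,255),(200,95,385,235)),d
E
python3 - <<'E'
from h import *
print(blobs(dict(np.load("scene2.npz")),(20,130,100),(32,255,255),(200,160,390,310)))
for n in("top","scene"):print(cang(n,n+"3.npz")[0])
E
```

```text
[(array([334.3, 203.4]), np.int32(12), array([0.5193, 0.0796, 0.1025])), (array([316.4, 211.7]), np.int32(30), array([0.5667, 0.0475, 0.0954]))]
[(array([304.6, 170.9]), np.int32(19), array([0.5648, 0.0431, 0.0975]))]
[(array([334.3, 203.4]), np.int32(12), array([0.5197, 0.0797, 0.1028])), (array([316.4, 211.9]), np.int32(29), array([0.5674, 0.048 , 0.0955]))]
```

```bash
cat >> h.py <<'E'
Z={"tcp_pos":[0,0,0],"orientation":[1,0,0,0]}
E
python3 - <<'E'
from h import *
L=[-6,-18,-48,-56,-66,-76,-86,-106,-114,-124,-134,-146,-156,-166,-176]
for a,b in zip(L,L[1:]):
    n=int(np.ceil((a-b)/6));print(a,b);table(Z,np.linspace(a,b,n+1)[1:],start=a)
E
```

```text
-6 -18
[[0,0,0],[-0.0007,0.0043,0],0],
[[0,0,0],[-0.0018,0.0086,0],0],
-18 -48
[[0,0,0],[-0.0016,0.0041,0],0],
[[0,0,0],[-0.0036,0.0080,0],0],
[[0,0,0],[-0.0060,0.0117,0],0],
[[0,0,0],[-0.0087,0.0151,0],0],
[[0,0,0],[-0.0118,0.0182,0],0],
-48 -56
[[0,0,0],[-0.0022,0.0019,0],0],
[[0,0,0],[-0.0046,0.0036,0],0],
-56 -66
[[0,0,0],[-0.0031,0.0019,0],0],
[[0,0,0],[-0.0064,0.0035,0],0],
-66 -76
[[0,0,0],[-0.0034,0.0013,0],0],
[[0,0,0],[-0.0069,0.0024,0],0],
-76 -86
[[0,0,0],[-0.0036,0.0007,0],0],
[[0,0,0],[-0.0072,0.0011,0],0],
-86 -106
[[0,0,0],[-0.0037,0.0001,0],0],
[[0,0,0],[-0.0073,-0.0001,0],0],
[[0,0,0],[-0.0109,-0.0007,0],0],
[[0,0,0],[-0.0145,-0.0015,0],0],
-106 -114
[[0,0,0],[-0.0028,-0.0009,0],0],
[[0,0,0],[-0.0055,-0.0020,0],0],
-114 -124
[[0,0,0],[-0.0033,-0.0016,0],0],
[[0,0,0],[-0.0064,-0.0035,0],0],
-124 -134
[[0,0,0],[-0.0029,-0.0022,0],0],
[[0,0,0],[-0.0057,-0.0046,0],0],
-134 -146
[[0,0,0],[-0.0030,-0.0032,0],0],
[[0,0,0],[-0.0056,-0.0067,0],0],
-146 -156
[[0,0,0],[-0.0019,-0.0031,0],0],
[[0,0,0],[-0.0035,-0.0064,0],0],
-156 -166
[[0,0,0],[-0.0013,-0.0034,0],0],
[[0,0,0],[-0.0024,-0.0069,0],0],
-166 -176
[[0,0,0],[-0.0007,-0.0036,0],0],
[[0,0,0],[-0.0011,-0.0072,0],0],
```

>>> drive_tool(
  moves=[
    [[0,0,0],[-0.0007,0.0043,0],0],
    [[0,0,0],[-0.0018,0.0086,0],0],
    [[0,0,0],[-0.0018,0.0086,0],0],
  ],
)

```text
clock: 16.52
tcp_pos: [0.5364, -0.1192, 0.1272]
orientation: [0.0, 1.0, 0.001, -0.0]
contact_force: [-1.6, 0.8, 14.3]
finger_gap: 0.224
grip_force: 25.0
```

>>> drive_tool(
  moves=[
    [[0,0,0],[-0.0016,0.0041,0],0],
    [[0,0,0],[-0.0036,0.008,0],0],
    [[0,0,0],[-0.006,0.0117,0],0],
    [[0,0,0],[-0.0087,0.0151,0],0],
    [[0,0,0],[-0.0118,0.0182,0],0],
    [[0,0,0],[-0.0118,0.0182,0],0],
  ],
)

```text
clock: 17.27
tcp_pos: [0.5246, -0.1373, 0.1272]
orientation: [0.0, 1.0, 0.001, -0.0]
contact_force: [-1.2, 1.7, 13.3]
finger_gap: 0.22
grip_force: 25.0
```

>>> drive_tool(
  moves=[
    [[0,0,0],[-0.0022,0.0019,0],0],
    [[0,0,0],[-0.0046,0.0036,0],0],
    [[0,0,0],[-0.0046,0.0036,0],0],
  ],
)

```text
clock: 17.65
tcp_pos: [0.5201, -0.1408, 0.1273]
orientation: [0.0, 1.0, 0.001, 0.0]
contact_force: [-0.4, 2.7, 13.6]
finger_gap: 0.228
grip_force: 25.0
```

>>> drive_tool(
  moves=[
    [[0,0,0],[-0.0031,0.0019,0],0],
    [[0,0,0],[-0.0064,0.0035,0],0],
    [[0,0,0],[-0.0064,0.0035,0],0],
  ],
)

```text
clock: 18.02
tcp_pos: [0.5138, -0.1444, 0.1273]
orientation: [0.0, 1.0, 0.001, 0.0]
contact_force: [0.0, 2.5, 14.3]
finger_gap: 0.225
grip_force: 25.0
```

>>> drive_tool(
  moves=[
    [[0,0,0],[-0.0034,0.0013,0],0],
    [[0,0,0],[-0.0069,0.0024,0],0],
    [[0,0,0],[-0.0069,0.0024,0],0],
  ],
)

```text
clock: 18.4
tcp_pos: [0.507, -0.1468, 0.1273]
orientation: [0.0, 1.0, 0.001, 0.0]
contact_force: [0.2, 1.2, 14.3]
finger_gap: 0.22
grip_force: 25.0
```

>>> drive_tool(
  moves=[
    [[0,0,0],[-0.0036,0.0007,0],0],
    [[0,0,0],[-0.0072,0.0011,0],0],
    [[0,0,0],[-0.0072,0.0011,0],0],
  ],
)

```text
clock: 18.77
tcp_pos: [0.4999, -0.148, 0.1273]
orientation: [0.0, 1.0, 0.001, 0.0]
contact_force: [1.3, 0.7, 14.2]
finger_gap: 0.228
grip_force: 25.0
```

>>> drive_tool(
  moves=[
    [[0,0,0],[-0.0037,0.0001,0],0],
    [[0,0,0],[-0.0073,-0.0001,0],0],
    [[0,0,0],[-0.0109,-0.0007,0],0],
    [[0,0,0],[-0.0145,-0.0015,0],0],
    [[0,0,0],[-0.0145,-0.0015,0],0],
  ],
)

```text
clock: 19.4
tcp_pos: [0.4855, -0.1468, 0.1274]
orientation: [0.001, 1.0, 0.001, 0.0]
contact_force: [-0.3, -1.9, 13.4]
finger_gap: 0.227
grip_force: 25.0
```

>>> drive_tool(
  moves=[
    [[0,0,0],[-0.0028,-0.0009,0],0],
    [[0,0,0],[-0.0055,-0.002,0],0],
    [[0,0,0],[-0.0055,-0.002,0],0],
  ],
)

```text
clock: 19.77
tcp_pos: [0.48, -0.1449, 0.1274]
orientation: [0.001, 1.0, 0.001, 0.0]
contact_force: [-1.0, -3.0, 13.9]
finger_gap: 0.224
grip_force: 25.0
```

>>> drive_tool(
  moves=[
    [[0,0,0],[-0.0033,-0.0016,0],0],
    [[0,0,0],[-0.0064,-0.0035,0],0],
    [[0,0,0],[-0.0064,-0.0035,0],0],
  ],
)

```text
clock: 20.15
tcp_pos: [0.4732, -0.1413, 0.1273]
orientation: [0.001, 1.0, 0.001, 0.0]
contact_force: [-1.9, -3.0, 15.4]
finger_gap: 0.225
grip_force: 25.0
```

>>> drive_tool(
  moves=[
    [[0,0,0],[-0.0029,-0.0022,0],0],
    [[0,0,0],[-0.0057,-0.0046,0],0],
    [[0,0,0],[-0.0057,-0.0046,0],0],
  ],
)

```text
clock: 20.52
tcp_pos: [0.4673, -0.1367, 0.1273]
orientation: [0.001, 1.0, 0.001, -0.0]
contact_force: [-5.2, -3.8, 17.1]
finger_gap: 0.225
grip_force: 25.0
```

>>> drive_tool(
  moves=[
    [[0,0,0],[-0.003,-0.0032,0],0],
    [[0,0,0],[-0.0056,-0.0067,0],0],
    [[0,0,0],[-0.0056,-0.0067,0],0],
  ],
)

```text
clock: 20.9
tcp_pos: [0.4614, -0.1299, 0.1273]
orientation: [0.0, 1.0, 0.001, -0.0]
contact_force: [-5.3, -3.2, 18.9]
finger_gap: 0.223
grip_force: 25.0
```

>>> drive_tool(
  moves=[
    [[0,0,0],[-0.0019,-0.0031,0],0],
    [[0,0,0],[-0.0035,-0.0064,0],0],
    [[0,0,0],[-0.0035,-0.0064,0],0],
  ],
)

```text
clock: 21.28
tcp_pos: [0.4578, -0.1234, 0.1272]
orientation: [0.0, 1.0, 0.001, -0.001]
contact_force: [-6.8, -3.6, 19.5]
finger_gap: 0.224
grip_force: 25.0
```

>>> drive_tool(
  moves=[
    [[0,0,0],[-0.0013,-0.0034,0],0],
    [[0,0,0],[-0.0024,-0.0069,0],0],
    [[0,0,0],[-0.0024,-0.0069,0],0],
  ],
)

```text
clock: 21.65
tcp_pos: [0.4552, -0.1164, 0.1272]
orientation: [0.0, 1.0, 0.001, -0.001]
contact_force: [-6.7, -0.9, 18.8]
finger_gap: 0.226
grip_force: 25.0
```

>>> drive_tool(
  moves=[
    [[0,0,0],[-0.0007,-0.0036,0],0],
    [[0,0,0],[-0.0011,-0.0072,0],0],
    [[0,0,0],[-0.0011,-0.0072,0],0],
  ],
)

```text
clock: 22.02
tcp_pos: [0.454, -0.1091, 0.1271]
orientation: [0.0, 1.0, 0.001, -0.001]
contact_force: [-7.0, -1.2, 20.2]
finger_gap: 0.222
grip_force: 25.0
```

```bash
python3 - <<'E'
from h import *
from station import *
S=state();print(S["tcp_pos"],S["contact_force"],S["torque"],S["clock"])
r,s4=cang("scene","scene4.npz");print(r)
r,t4=cang("top","top4.npz");print(r)
def plane(d,lo=.100,hi=.126):
    z=d["depth"];v,u=np.mgrid[0:400,0:640];E=d["extrinsics"]
    P=np.stack([(u-d["cx"])/d["fx"]*z,(v-d["cy"])/d["fy"]*z,z],-1)@E[:3,:3].T+E[:3,3]
    m=(np.hypot(P[...,0]-C[0],P[...,1]-C[1])<.052)&(P[...,2]>lo)&(P[...,2]<hi)
    Q=P[m];A=np.c_[Q[:,:2]-C,np.ones(len(Q))];c=np.linalg.lstsq(A,Q[:,2],rcond=None)[0]
    return len(Q),c.round(4),np.median(Q[:,2]).round(4)
for f in("scene","scene2","scene3","scene4","top","top2","top4"):print(f,plane(dict(np.load(f+".npz"))))
E
```

```text
[ 0.45399665 -0.10910289  0.1271292 ] [-7.04366995 -1.17507599 20.19114314] [-0.2326676   1.07229257 -0.04755293] 22.025
[(array([334.5, 203.4]), np.int32(11), array([0.5175, 0.0794, 0.1014])), (array([316.5, 211.9]), np.int32(32), array([0.5672, 0.0481, 0.0951]))]
[(array([304.4, 170.9]), np.int32(19), array([0.5645, 0.0435, 0.0987]))]
scene (453, array([0.003 , 0.0052, 0.1183]), np.float64(0.1182))
scene2 (553, array([-0.0048,  0.0014,  0.1153]), np.float64(0.1151))
scene3 (327, array([ 0.0034, -0.0048,  0.1156]), np.float64(0.1153))
scene4 (551, array([-0.0081,  0.0004,  0.1151]), np.float64(0.115))
top (912, array([0.0042, 0.0057, 0.1176]), np.float64(0.1176))
top2 (0, array([0., 0., 0.]), np.float64(nan))
top4 (0, array([0., 0., 0.]), np.float64(nan))
  return _methods._mean(a, axis=axis, dtype=dtype,
  ret = ret.dtype.type(ret / rcount)
```

```bash
cat >> h.py <<'E'
H=np.array([.6549,.0497])
def rect(d,z=.085,s=.0005,n=640):
    """top-down rectified carousel, dst right=-y up=+x"""
    px=np.array([[0,0],[n,0],[n,n],[0,n]],np.float32);w=(px-n/2)*s
    src=np.array([proj(d,[H[0]-b,H[1]-a,z]) for a,b in w],np.float32)
    return cv2.warpPerspective(d["img"],cv2.getPerspectiveTransform(src,px),(n,n))
def rot(d1,d2,rng=(.11,.138),lim=(0,360),z=.05):
    """clockwise rotation d1->d2 in rad from ring strip"""
    o=[]
    for d in(d1,d2):
        g=cv2.cvtColor(rect(d,z),cv2.COLOR_RGB2GRAY).astype(np.float32)
        p=cv2.warpPolar(g,(300,3600),(320,320),300,cv2.INTER_LINEAR)
        o.append(p[int(lim[0]*10):int(lim[1]*10),int(rng[0]/.0005):int(rng[1]/.0005)])
    a,b=o;sh=range(-60,61);e=[]
    c=a[60:-60];c=(c-c.mean(0))/(c.std(0)+1)
    for k in sh:
        q=b[60+k:len(b)-60+k];q=(q-q.mean(0))/(q.std(0)+1);e.append((c*q).mean())
    i=int(np.argmax(e));i=min(max(i,1),119)
    f=np.polyfit(range(-1,2),e[i-1:i+2],2);return np.radians((sh[i]-f[1]/2/f[0])/10),e[i]
E
python3 - <<'E'
from h import *
L=lambda f:dict(np.load(f+".npz"))
for f in("scene2","scene3","scene4"):
    for rng,z in(((.07,.10),.095),((.1,.136),.08)):print(f,[tuple(np.round(rot(L("scene"),L(f),rng,lim,z),4)) for lim in((0,180),(90,270),(20,120))])
d=L("scene");r=rect(d);cv2.imwrite("pics/rect.png",cv2.convertScaleAbs(r[::1,:,::-1][20:620],alpha=1.5))
E
```

```text
scene2 [(np.float64(0.0013), np.float64(0.9076)), (np.float64(0.0002), np.float64(0.9297)), (np.float64(0.0016), np.float64(0.8947))]
scene2 [(np.float64(0.0003), np.float64(0.911)), (np.float64(0.0003), np.float64(0.9205)), (np.float64(0.0002), np.float64(0.885))]
scene3 [(np.float64(0.0105), np.float64(0.8621)), (np.float64(0.0074), np.float64(0.9271)), (np.float64(0.0101), np.float64(0.8125))]
scene3 [(np.float64(0.0048), np.float64(0.8757)), (np.float64(0.0061), np.float64(0.9142)), (np.float64(0.0051), np.float64(0.8635))]
scene4 [(np.float64(0.0147), np.float64(0.8965)), (np.float64(0.0124), np.float64(0.9249)), (np.float64(0.0151), np.float64(0.8791))]
scene4 [(np.float64(0.008), np.float64(0.9015)), (np.float64(0.0101), np.float64(0.9127)), (np.float64(0.0071), np.float64(0.8711))]
```

```bash
python3 - <<'E'
from h import *
for a in range(-176,-361,-8):
    print(a-8);table(Z,[a-4,a-8],start=a)
E
```

```text
-184
[[0,0,0],[-0.0001,-0.0029,0],0],
[[0,0,0],[0.0000,-0.0059,0],0],
-192
[[0,0,0],[0.0003,-0.0029,0],0],
[[0,0,0],[0.0008,-0.0058,0],0],
-200
[[0,0,0],[0.0007,-0.0028,0],0],
[[0,0,0],[0.0016,-0.0056,0],0],
-208
[[0,0,0],[0.0011,-0.0027,0],0],
[[0,0,0],[0.0024,-0.0054,0],0],
-216
[[0,0,0],[0.0015,-0.0025,0],0],
[[0,0,0],[0.0031,-0.0050,0],0],
-224
[[0,0,0],[0.0018,-0.0023,0],0],
[[0,0,0],[0.0038,-0.0045,0],0],
-232
[[0,0,0],[0.0021,-0.0020,0],0],
[[0,0,0],[0.0044,-0.0039,0],0],
-240
[[0,0,0],[0.0024,-0.0017,0],0],
[[0,0,0],[0.0049,-0.0033,0],0],
-248
[[0,0,0],[0.0026,-0.0014,0],0],
[[0,0,0],[0.0053,-0.0026,0],0],
-256
[[0,0,0],[0.0028,-0.0010,0],0],
[[0,0,0],[0.0056,-0.0018,0],0],
-264
[[0,0,0],[0.0029,-0.0006,0],0],
[[0,0,0],[0.0058,-0.0010,0],0],
-272
[[0,0,0],[0.0029,-0.0002,0],0],
[[0,0,0],[0.0059,-0.0002,0],0],
-280
[[0,0,0],[0.0029,0.0002,0],0],
[[0,0,0],[0.0058,0.0006,0],0],
-288
[[0,0,0],[0.0029,0.0006,0],0],
[[0,0,0],[0.0057,0.0014,0],0],
-296
[[0,0,0],[0.0028,0.0010,0],0],
[[0,0,0],[0.0054,0.0022,0],0],
-304
[[0,0,0],[0.0026,0.0014,0],0],
[[0,0,0],[0.0051,0.0029,0],0],
-312
[[0,0,0],[0.0024,0.0017,0],0],
[[0,0,0],[0.0046,0.0036,0],0],
-320
[[0,0,0],[0.0021,0.0020,0],0],
[[0,0,0],[0.0041,0.0042,0],0],
-328
[[0,0,0],[0.0018,0.0023,0],0],
[[0,0,0],[0.0034,0.0047,0],0],
-336
[[0,0,0],[0.0015,0.0025,0],0],
[[0,0,0],[0.0028,0.0052,0],0],
-344
[[0,0,0],[0.0011,0.0027,0],0],
[[0,0,0],[0.0020,0.0055,0],0],
-352
[[0,0,0],[0.0007,0.0028,0],0],
[[0,0,0],[0.0012,0.0057,0],0],
-360
[[0,0,0],[0.0003,0.0029,0],0],
[[0,0,0],[0.0004,0.0058,0],0],
-368
[[0,0,0],[-0.0001,0.0029,0],0],
[[0,0,0],[-0.0004,0.0058,0],0],
```

>>> drive_tool(
  moves=[
    [[0,0,0],[0,0,-0.0007],0],
    [[0,0,0],[-0.0001,-0.0029,-0.0007],0],
    [[0,0,0],[0,-0.0059,-0.0007],0],
    [[0,0,0],[0,-0.0059,-0.0007],0],
  ],
)

```text
clock: 22.62
tcp_pos: [0.454, -0.1029, 0.1273]
orientation: [-0.0, 1.0, 0.001, -0.001]
contact_force: [-3.2, 0.6, 6.6]
finger_gap: 0.227
grip_force: 25.0
```

>>> drive_tool(
  moves=[
    [[0,0,0],[0.0003,-0.0029,0],0],
    [[0,0,0],[0.0008,-0.0058,0],0],
    [[0,0,0],[0.0008,-0.0058,0],0],
  ],
)

```text
clock: 23.0
tcp_pos: [0.4549, -0.0971, 0.1273]
orientation: [-0.0, 1.0, 0.001, -0.001]
contact_force: [-2.1, 0.5, 5.1]
finger_gap: 0.224
grip_force: 25.0
```

>>> drive_tool(
  moves=[
    [[0,0,0],[0.0007,-0.0028,0],0],
    [[0,0,0],[0.0016,-0.0056,0],0],
    [[0,0,0],[0.0016,-0.0056,0],0],
  ],
)

```text
clock: 23.38
tcp_pos: [0.4564, -0.0914, 0.1273]
orientation: [-0.0, 1.0, 0.001, -0.001]
contact_force: [-2.4, 2.1, 8.2]
finger_gap: 0.223
grip_force: 25.0
```

>>> drive_tool(
  moves=[
    [[0,0,0],[0.0011,-0.0027,0],0],
    [[0,0,0],[0.0024,-0.0054,0],0],
    [[0,0,0],[0.0024,-0.0054,0],0],
  ],
)

```text
clock: 23.75
tcp_pos: [0.4589, -0.0861, 0.1275]
orientation: [-0.0, 1.0, 0.001, -0.001]
contact_force: [-3.7, 3.4, 12.2]
finger_gap: 0.228
grip_force: 25.0
```

>>> drive_tool(
  moves=[
    [[0,0,0],[0.0015,-0.0025,0],0],
    [[0,0,0],[0.0031,-0.005,0],0],
    [[0,0,0],[0.0031,-0.005,0],0],
  ],
)

```text
clock: 24.12
tcp_pos: [0.4621, -0.081, 0.1275]
orientation: [-0.0, 1.0, 0.001, -0.001]
contact_force: [-2.6, 4.0, 11.8]
finger_gap: 0.223
grip_force: 25.0
```

>>> drive_tool(
  moves=[
    [[0,0,0],[-0.0031,0.005,-0.0003],0],
    [[0,0,0],[-0.0055,0.0104,-0.0003],0],
    [[0,0,0],[-0.0071,0.016,-0.0002],0],
    [[0,0,0],[-0.0071,0.016,0],0],
    [[0,0,0],[-0.0071,0.016,0.0002],0],
    [[0,0,0],[-0.0071,0.016,0.0002],0],
  ],
)

```text
clock: 24.88
tcp_pos: [0.4548, -0.0973, 0.1271]
orientation: [-0.0, 1.0, 0.001, -0.001]
contact_force: [-2.7, 0.7, 5.7]
finger_gap: 0.221
grip_force: 25.0
```

Force stays at spring level and it went down: over the slot. Push further.

>>> drive_tool(
  moves=[
    [[0,0,0],[0,0,0.0003],0],
    [[0,0,0],[0,0,0.0006],0],
    [[0,0,0],[0,0,0.0008],0],
    [[0,0,0],[0,0,0.0008],0],
  ],
)

```text
clock: 25.38
tcp_pos: [0.4548, -0.0973, 0.1263]
orientation: [-0.0, 1.0, 0.001, -0.001]
contact_force: [-3.5, 0.2, 5.8]
finger_gap: 0.225
grip_force: 25.0
```

>>> drive_tool(
  moves=[
    [[0,0,0],[0,0,0.0006],0],
    [[0,0,0],[0,0,0.0012],0],
    [[0,0,0],[0,0,0.0018],0],
    [[0,0,0],[0,0,0.0024],0],
    [[0,0,0],[0,0,0.003],0],
    [[0,0,0],[0,0,0.0036],0],
    [[0,0,0],[0,0,0.0042],0],
    [[0,0,0],[0,0,0.0048],0],
    [[0,0,0],[0,0,0.0048],0],
  ],
)

```text
clock: 26.5
tcp_pos: [0.4548, -0.0973, 0.1215]
orientation: [-0.0, 1.0, 0.001, -0.001]
contact_force: [-3.9, 0.7, 7.8]
finger_gap: 0.222
grip_force: 25.0
```

```bash
python3 - <<'E'
from h import *
from station import *
L=lambda f:dict(np.load(f+".npz"))
d=get_image("scene");np.savez("scene5.npz",**d);print(state()["contact_force"],state()["tcp_pos"])
print([tuple(np.round(rot(L("scene"),d,rng,(90,270),z),4)) for rng,z in(((.07,.10),.095),((.1,.136),.08))])
# start angle from top/w1/scene: yellow vs pin
for n,u in(("w1",(177.5,82.2,211.5,66.3)),("top",(294.5,175.7,304.6,170.9))):
    D=L(n);k=pt(D,*u[:2],z=.138);y=pt(D,*u[2:],z=.098)
    f=lambda p:np.arctan2(p[1]-H[1],p[0]-H[0])
    print(n,k,y,np.hypot(*(k[:2]-H)),np.hypot(*(y[:2]-H)),"cw angle yel->pin",(f(y)-f(k)+2*np.pi)%(2*np.pi))
a=-192
for hop in range(2):print();table(Z,np.arange(a-15,a-181,-15),start=a);a-=180
E
```

```text
[-3.53946893  0.58445142  9.02835382] [ 0.4547779  -0.09723489  0.12156967]
[(np.float64(0.0125), np.float64(0.9259)), (np.float64(0.0098), np.float64(0.9125))]
w1 [0.54123092 0.07176344 0.138     ] [0.56507744 0.04395953 0.098     ] 0.11579056897544114 0.09000581147786242 cw angle yel->pin 0.2555405885978246
top [0.54001474 0.07112031 0.138     ] [0.5646242  0.04298528 0.098     ] 0.11686510155306667 0.09052518032503619 cw angle yel->pin 0.2585763946830131

[[0,0,0],[0.0037,-0.0103,0],0],
[[0,0,0],[0.0099,-0.0194,0],0],
[[0,0,0],[0.0182,-0.0265,0],0],
[[0,0,0],[0.0281,-0.0312,0],0],
[[0,0,0],[0.0389,-0.0332,0],0],
[[0,0,0],[0.0498,-0.0323,0],0],
[[0,0,0],[0.0601,-0.0287,0],0],
[[0,0,0],[0.0692,-0.0225,0],0],
[[0,0,0],[0.0763,-0.0141,0],0],
[[0,0,0],[0.0810,-0.0042,0],0],
[[0,0,0],[0.0830,0.0065,0],0],
[[0,0,0],[0.0822,0.0175,0],0],

[[0,0,0],[-0.0037,0.0103,0],0],
[[0,0,0],[-0.0099,0.0194,0],0],
[[0,0,0],[-0.0182,0.0265,0],0],
[[0,0,0],[-0.0281,0.0312,0],0],
[[0,0,0],[-0.0389,0.0332,0],0],
[[0,0,0],[-0.0498,0.0323,0],0],
[[0,0,0],[-0.0601,0.0287,0],0],
[[0,0,0],[-0.0692,0.0225,0],0],
[[0,0,0],[-0.0763,0.0141,0],0],
[[0,0,0],[-0.0810,0.0042,0],0],
[[0,0,0],[-0.0830,-0.0065,0],0],
[[0,0,0],[-0.0822,-0.0175,0],0],
```

>>> drive_tool(
  moves=[
    [[0,0,0],[0.0037,-0.0103,0],0],
    [[0,0,0],[0.0099,-0.0194,0],0],
    [[0,0,0],[0.0182,-0.0265,0],0],
    [[0,0,0],[0.0281,-0.0312,0],0],
    [[0,0,0],[0.0389,-0.0332,0],0],
    [[0,0,0],[0.0498,-0.0323,0],0],
    [[0,0,0],[0.0601,-0.0287,0],0],
    [[0,0,0],[0.0692,-0.0225,0],0],
    [[0,0,0],[0.0763,-0.0141,0],0],
    [[0,0,0],[0.081,-0.0042,0],0],
    [[0,0,0],[0.083,0.0065,0],0],
    [[0,0,0],[0.0822,0.0175,0],0],
  ],
)

```text
clock: 28.05
tcp_pos: [0.5375, -0.1148, 0.1216]
orientation: [-0.0, 1.0, 0.001, -0.001]
contact_force: [-2.3, 4.4, 7.1]
finger_gap: 0.225
grip_force: 25.0
```

```bash
python3 - <<'E'
from h import *
from station import *
L=lambda f:dict(np.load(f+".npz"))
d=get_image("scene");np.savez("scene6.npz",**d);print(state()["contact_force"],state()["tcp_pos"])
print([tuple(np.round(rot(L("scene"),d,rng,(90,270),z),4)) for rng,z in(((.07,.10),.095),((.1,.136),.08))])
E
```

```text
[-1.51553795  0.46267061  7.99977691] [ 0.53723514 -0.11585051  0.12150527]
[(np.float64(0.0415), np.float64(0.9185)), (np.float64(0.0368), np.float64(0.8973))]
```

>>> drive_tool(
  moves=[
    [[0,0,0],[-0.0037,0.0103,0],0],
    [[0,0,0],[-0.0099,0.0194,0],0],
    [[0,0,0],[-0.0182,0.0265,0],0],
    [[0,0,0],[-0.0281,0.0312,0],0],
    [[0,0,0],[-0.0389,0.0332,0],0],
    [[0,0,0],[-0.0498,0.0323,0],0],
    [[0,0,0],[-0.0601,0.0287,0],0],
    [[0,0,0],[-0.0692,0.0225,0],0],
    [[0,0,0],[-0.0763,0.0141,0],0],
    [[0,0,0],[-0.081,0.0042,0],0],
    [[0,0,0],[-0.083,-0.0065,0],0],
    [[0,0,0],[-0.0822,-0.0175,0],0],
  ],
)

```text
clock: 29.6
tcp_pos: [0.4547, -0.0973, 0.1217]
orientation: [0.0, 1.0, 0.001, -0.001]
contact_force: [-1.2, -3.0, 9.0]
finger_gap: 0.227
grip_force: 25.0
```

>>> drive_tool(
  moves=[
    [[0,0,0],[0.0037,-0.0103,0],0],
    [[0,0,0],[0.0099,-0.0194,0],0],
    [[0,0,0],[0.0182,-0.0265,0],0],
    [[0,0,0],[0.0281,-0.0312,0],0],
    [[0,0,0],[0.0389,-0.0332,0],0],
    [[0,0,0],[0.0498,-0.0323,0],0],
    [[0,0,0],[0.0601,-0.0287,0],0],
    [[0,0,0],[0.0692,-0.0225,0],0],
    [[0,0,0],[0.0763,-0.0141,0],0],
    [[0,0,0],[0.081,-0.0042,0],0],
    [[0,0,0],[0.083,0.0065,0],0],
    [[0,0,0],[0.0822,0.0175,0],0],
  ],
)

```text
clock: 31.1
tcp_pos: [0.5376, -0.1148, 0.1216]
orientation: [-0.0, 1.0, 0.001, -0.001]
contact_force: [-3.3, 2.7, 7.9]
finger_gap: 0.232
grip_force: 25.0
```

>>> drive_tool(
  moves=[
    [[0,0,0],[-0.0037,0.0103,0],0],
    [[0,0,0],[-0.0099,0.0194,0],0],
    [[0,0,0],[-0.0182,0.0265,0],0],
    [[0,0,0],[-0.0281,0.0312,0],0],
    [[0,0,0],[-0.0389,0.0332,0],0],
    [[0,0,0],[-0.0498,0.0323,0],0],
    [[0,0,0],[-0.0601,0.0287,0],0],
    [[0,0,0],[-0.0692,0.0225,0],0],
    [[0,0,0],[-0.0763,0.0141,0],0],
    [[0,0,0],[-0.081,0.0042,0],0],
    [[0,0,0],[-0.083,-0.0065,0],0],
    [[0,0,0],[-0.0822,-0.0175,0],0],
  ],
)

```text
clock: 32.6
tcp_pos: [0.4547, -0.0973, 0.1217]
orientation: [0.0, 1.0, 0.001, -0.001]
contact_force: [-1.6, -2.1, 7.6]
finger_gap: 0.225
grip_force: 25.0
```

>>> drive_tool(
  moves=[
    [[0,0,0],[0.0037,-0.0103,0],0],
    [[0,0,0],[0.0099,-0.0194,0],0],
    [[0,0,0],[0.0182,-0.0265,0],0],
    [[0,0,0],[0.0281,-0.0312,0],0],
    [[0,0,0],[0.0389,-0.0332,0],0],
    [[0,0,0],[0.0498,-0.0323,0],0],
    [[0,0,0],[0.0601,-0.0287,0],0],
    [[0,0,0],[0.0692,-0.0225,0],0],
    [[0,0,0],[0.0763,-0.0141,0],0],
    [[0,0,0],[0.081,-0.0042,0],0],
    [[0,0,0],[0.083,0.0065,0],0],
    [[0,0,0],[0.0822,0.0175,0],0],
  ],
)

```text
clock: 34.1
tcp_pos: [0.5375, -0.1148, 0.1216]
orientation: [-0.0, 1.0, 0.001, -0.001]
contact_force: [-2.8, 3.4, 8.0]
finger_gap: 0.228
grip_force: 25.0
```

>>> drive_tool(
  moves=[
    [[0,0,0],[-0.0037,0.0103,0],0],
    [[0,0,0],[-0.0099,0.0194,0],0],
    [[0,0,0],[-0.0182,0.0265,0],0],
    [[0,0,0],[-0.0281,0.0312,0],0],
    [[0,0,0],[-0.0389,0.0332,0],0],
    [[0,0,0],[-0.0498,0.0323,0],0],
    [[0,0,0],[-0.0601,0.0287,0],0],
    [[0,0,0],[-0.0692,0.0225,0],0],
    [[0,0,0],[-0.0763,0.0141,0],0],
    [[0,0,0],[-0.081,0.0042,0],0],
    [[0,0,0],[-0.083,-0.0065,0],0],
    [[0,0,0],[-0.0822,-0.0175,0],0],
  ],
)

```text
clock: 35.6
tcp_pos: [0.4547, -0.0973, 0.1217]
orientation: [0.0, 1.0, 0.001, -0.001]
contact_force: [-1.2, -3.0, 9.1]
finger_gap: 0.224
grip_force: 25.0
```

>>> drive_tool(
  moves=[
    [[0,0,0],[0.0037,-0.0103,0],0],
    [[0,0,0],[0.0099,-0.0194,0],0],
    [[0,0,0],[0.0182,-0.0265,0],0],
    [[0,0,0],[0.0281,-0.0312,0],0],
    [[0,0,0],[0.0389,-0.0332,0],0],
    [[0,0,0],[0.0498,-0.0323,0],0],
    [[0,0,0],[0.0601,-0.0287,0],0],
    [[0,0,0],[0.0692,-0.0225,0],0],
    [[0,0,0],[0.0763,-0.0141,0],0],
    [[0,0,0],[0.081,-0.0042,0],0],
    [[0,0,0],[0.083,0.0065,0],0],
    [[0,0,0],[0.0822,0.0175,0],0],
  ],
)

```text
clock: 37.1
tcp_pos: [0.5375, -0.1148, 0.1216]
orientation: [-0.0, 1.0, 0.001, -0.001]
contact_force: [-2.7, 3.2, 8.1]
finger_gap: 0.225
grip_force: 25.0
```

```bash
python3 - <<'E'
from h import *
from station import *
L=lambda f:dict(np.load(f+".npz"))
ds=get_image("scene");np.savez("scene7.npz",**ds);dt=get_image("top");np.savez("top7.npz",**dt);print(state()["contact_force"],state()["tcp_pos"],state()["clock"])
Y=((20,130,100),(32,255,255))
print(blobs(dt,*Y,(245,95,385,235)),blobs(ds,*Y,(200,160,390,310)))
def rotto(a,b):return [tuple(np.round(rot(a,b,rng,(90,270),z),4)) for rng,z in(((.07,.10),.095),((.1,.136),.08))]
im=ds["img"][160:280,240:400,::-1];cv2.imwrite("pics/s7.png",cv2.convertScaleAbs(cv2.resize(im,None,fx=5,fy=5,interpolation=2),alpha=1.5))
E
```

```text
[-2.22249924  0.50945557  9.06873759] [ 0.53728349 -0.11542276  0.12159137] 37.2
[(array([297.6, 170.3]), np.int32(14), array([0.5665, 0.0639, 0.0967]))] [(array([334.3, 203.4]), np.int32(12), array([0.518 , 0.079 , 0.1014])), (array([323.3, 214.3]), np.int32(28), array([0.5682, 0.069 , 0.0951]))]
```

View pics/s7.png

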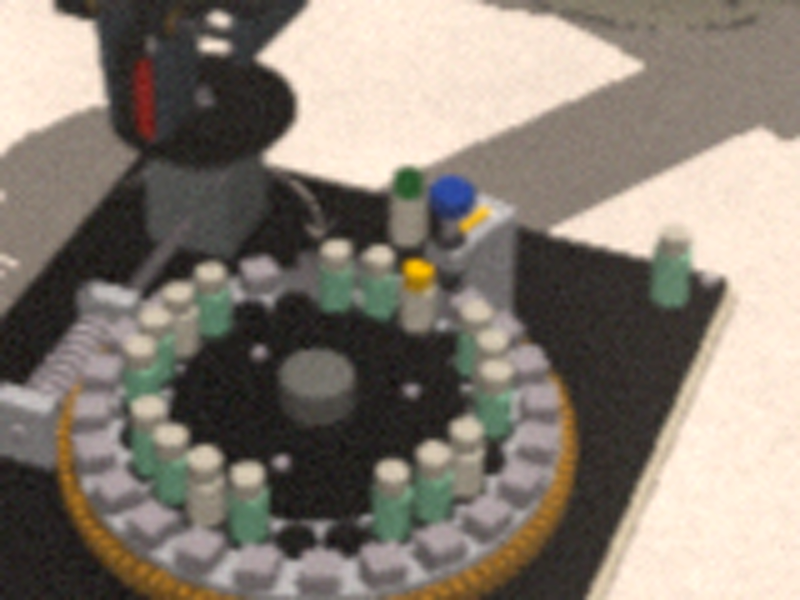

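Yellow cap at crop (418,273), close to in line with the pin and hub (knob (452,195), hub (317,383)); slightly short. Computing.

```bash
python3 - <<'E'
from h import *
L=lambda f:dict(np.load(f+".npz"))
f=lambda p,h:np.arctan2(p[1]-h[1],p[0]-h[0])
s=L("scene");t=L("top");w=L("w1")
hs=pt(s,240+318/5,160+366/5,z=.1)  # hub top centre guess
g=s["depth"][236,303];print("hub scene",hs,pt(s,303.5,233,depth=s["depth"][233,303]))
ys=[pt(s,*u,z=.096) for u in((316.4,211.6),(323.3,214.3))];ks=pt(s,330,198.8,z=.133)
for h in(H,hs):
  print("scene",[np.hypot(*(y[:2]-h[:2])) for y in ys],[ (f(y,h)-f(ks,h)) for y in ys],"moved",f(ys[0],h)-f(ys[1],h))
  for n,D,k,y in(("top",t,(294.5,175.7),(304.6,170.9)),("w1",w,(177.5,82.2),(211.5,66.3))):print(n,f(pt(D,*y,z=.098),h)-f(pt(D,*k,z=.138),h),pt(D,*k,z=.138))
y7=pt(t,297.6,170.3,z=.098);print("top7",y7,np.hypot(*(y7[:2]-H)),f(y7,H)-f(pt(t,294.5,175.7,z=.138),H))
# hub by circle: rot from scene at known 15deg multiples
from scipy.optimize import minimize_scalar
a=L("scene");b=L("scene7")
def polar(d,z,r):
    g=cv2.cvtColor(rect(d,z),cv2.COLOR_RGB2GRAY).astype(np.float32)
    return cv2.warpPolar(g,(300,3600),(320,320),300,cv2.INTER_LINEAR)[600:3000,int(r[0]/.0005):int(r[1]/.0005)]
for z,r in((.08,(.1,.136)),(.06,(.11,.136)),):
    A,B=polar(a,z,r),polar(b,z,r);e=[]
    n=lambda q:(q-q.mean(0))/(q.std(0)+1)
    for k in range(60,190):e.append((n(A[:2200])*n(B[k:2200+k])).mean())
    i=np.argmax(e);print("ring rot",z,np.radians((60+i)/10),e[i])
E
```

```text
hub scene [0.66625009 0.0596812  0.1       ] [0.65180701 0.05189502 0.08654934]
scene [np.float64(0.08797448143700169), np.float64(0.08795343289151869)] [np.float64(-6.02703908376607), np.float64(0.006661095233037262)] moved -6.033700178999107
top -6.024608912496573 [0.54001474 0.07112031 0.138     ]
w1 -6.027644718581762 [0.54123092 0.07176344 0.138     ]
scene [np.float64(0.10001958837837088), np.float64(0.09754167757566758)] [np.float64(-6.029129249241784), np.float64(0.03342557846315186)] moved -6.062554827704936
top -6.029981314360713 [0.54001474 0.07112031 0.138     ]
w1 -6.032679928204899 [0.54123092 0.07176344 0.138     ]
top7 [0.56615741 0.06395009 0.098     ] 0.08987942693961862 0.025114447353184577
ring rot 0.08 0.20420352248333654 0.66956675
ring rot 0.06 0.2234021442552742 0.55680436
```

```bash
python3 - <<'E'
from h import *
table(Z,np.arange(-27,-103,-15),start=-12)
E
```

```text
[[0,0,0],[-0.0037,0.0103,0],0],
[[0,0,0],[-0.0099,0.0194,0],0],
[[0,0,0],[-0.0182,0.0265,0],0],
[[0,0,0],[-0.0281,0.0312,0],0],
[[0,0,0],[-0.0389,0.0332,0],0],
[[0,0,0],[-0.0498,0.0323,0],0],
```

>>> drive_tool(
  moves=[
    [[0,0,0],[-0.0037,0.0103,0],0],
    [[0,0,0],[-0.0099,0.0194,0],0],
    [[0,0,0],[-0.0182,0.0265,0],0],
    [[0,0,0],[-0.0281,0.0312,0],0],
    [[0,0,0],[-0.0389,0.0332,0],0],
    [[0,0,0],[-0.0498,0.0323,0],0],
    [[0,0,0],[-0.0498,0.0323,0],0],
  ],
)

```text
clock: 38.08
tcp_pos: [0.4876, -0.1473, 0.1219]
orientation: [0.0, 1.0, 0.001, -0.0]
contact_force: [-0.3, -1.0, 9.2]
finger_gap: 0.224
grip_force: 25.0
```

```bash
python3 - <<'E'
from h import *
from station import *
L=lambda f:dict(np.load(f+".npz"))
f=lambda p,h=H:np.arctan2(p[1]-h[1],p[0]-h[0])
ds=get_image("scene");np.savez("scene8.npz",**ds);dt=get_image("top");np.savez("top8.npz",**dt)
dw=get_image("wrist");np.savez("w8.npz",**dw)
print(state()["contact_force"],state()["tcp_pos"],state()["clock"])
Y=((20,130,100),(32,255,255))
ys=[b for b in blobs(ds,*Y,(200,160,390,310))];yt=blobs(dt,*Y,(245,95,385,235));print(ys,yt)
# ring-only sub-station offset mod 15deg: compare to start picture with shift near 0 or 0.2618
a=L("scene")
n=lambda q:(q-q.mean(0))/(q.std(0)+1)
def polar(d,z,r):
    g=cv2.cvtColor(rect(d,z),cv2.COLOR_RGB2GRAY).astype(np.float32)
    return cv2.warpPolar(g,(300,3600),(320,320),300,cv2.INTER_LINEAR)[500:3000,int(r[0]/.0005):int(r[1]/.0005)]
for z,r in((.08,(.1,.136)),(.095,(.07,.1))):
    for nm,b in(("6",L("scene6")),("7",L("scene7")),("8",ds)):
        A,B=polar(a,z,r),polar(b,z,r)
        e=[(n(A[100:2300])*n(B[100+k:2300+k])).mean() for k in range(-60,61)];i=int(np.argmax(e));print(nm,z,round(np.radians((i-60)/10),4),round(float(e[i]),3))
cv2.imwrite("pics/w8.png",cv2.convertScaleAbs(dw["img"][:,:,::-1],alpha=1.4))
E
```

```text
[-0.04315121 -1.595871    7.52827395] [ 0.48801318 -0.14732293  0.12186445] 38.225
[(array([334.3, 203.4]), np.int32(12), array([0.5205, 0.08  , 0.1035])), (array([323.6, 214.6]), np.int32(31), array([0.5694, 0.0705, 0.0954]))] [(array([297.4, 170.1]), np.int32(16), array([0.5672, 0.0645, 0.096 ]))]
6 0.08 0.0367 0.874
7 0.08 -0.0157 0.72
8 0.08 -0.0035 0.732
6 0.095 0.0436 0.914
7 0.095 -0.0175 0.636
8 0.095 -0.0035 0.657
```

View pics/w8.png

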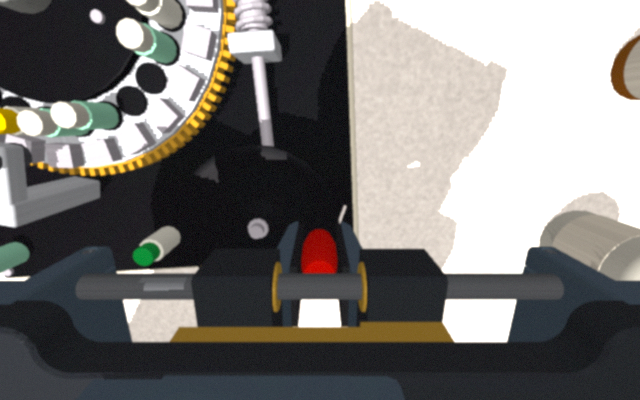

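Winding appears right on (offset ≈ 0). Release and go over to the pin.

>>> drive_tool(
  moves=[
    [[0,0,0],[0,0,-0.003],0],
    [[0,0,0],[0,0,-0.006],0],
    [[0,0,0],[0,0,-0.009],0],
    [[0,0,0],[0,0,-0.009],0.5],
    [[0,0,0],[0,0,-0.009],0.5],
    [[0,0,0],[0,0,-0.009],0.5],
    [[0,0,0],[0,0,-0.03],0.5],
    [[0,0,0],[0,0,-0.065],0.5],
    [[0,0,0],[0,0,-0.1],0.5],
    [[0,0,0],[0,-0.05,-0.1],0],
    [[0,0,0],[0,-0.09,-0.1],0],
    [[0,0,0],[0,-0.09,-0.1],0],
  ],
)

```text
clock: 39.72
tcp_pos: [0.4877, -0.055, 0.2217]
orientation: [-0.0, 1.0, 0.002, -0.0]
contact_force: [-0.5, -0.2, 0.1]
finger_gap: 0.198
grip_force: 0.0
```

```bash
python3 - <<'E'
from h import *
from station import *
S=state();print(S["tcp_pos"],pose(S)[1].as_matrix().round(4).tolist(),S["clock"],S["finger_gap"],S["contact_force"])
d=get_image("wrist");np.savez("w9.npz",**d);cv2.imwrite("pics/w9.png",cv2.convertScaleAbs(d["img"][:,:,::-1],alpha=1.4))
print(proj(d,[*H,.1]))
f=lambda p,h=H:np.arctan2(p[1]-h[1],p[0]-h[0])
Y=blobs(d,(22,130,100),(32,255,255),(0,0,640,240),20);B=blobs(d,(105,130,50),(130,255,255),(0,0,640,240),20);print(Y,B)
for b in B:
  k=pt(d,*b[0],z=.138);print("knob",k)
  for y in Y:
    q=pt(d,*y[0],z=.098);print(q,np.hypot(*(q[:2]-H)),f(q)-f(k))
E
```

```text
[ 0.48774242 -0.05495343  0.22168141] [[1.0, 0.0048, -0.0005], [0.0048, -1.0, 0.0004], [-0.0005, -0.0004, -1.0]] 39.725 0.19828968943762562 [-0.53227815 -0.2448877   0.13472636]
[204.20851625  17.77850289]
[(array([197.5, 119.5]), np.int32(282), array([0.5671, 0.067 , 0.0973])), (array([189.3, 167.4]), np.int32(129), array([0.5201, 0.0786, 0.1028]))] [(array([175.6, 148.3]), np.int32(732), array([0.5427, 0.0729, 0.1371]))]
knob [0.54279809 0.07242537 0.138     ]
[0.56715009 0.06670407 0.098     ] 0.0893822372653101 0.008603564823240095
[0.51933566 0.08075543 0.098     ] 0.13907598310419042 -0.0251867697599768
```

View pics/w9.png

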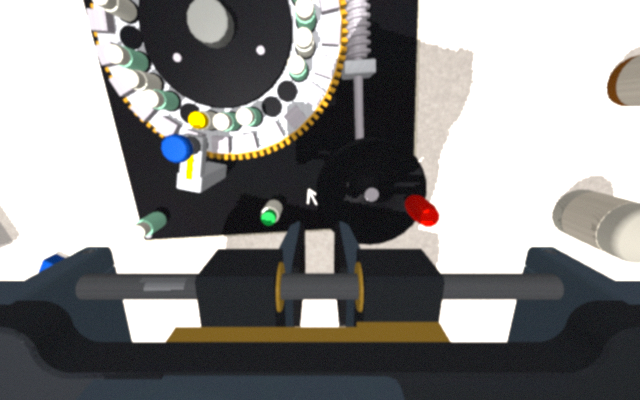

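Yellow cap (197.5,119.5), knob (175.6,148.3), hub ≈(210,22). The wheel is released with its handle at (420,210).

```bash
python3 - <<'E'
from h import *
d=dict(np.load("w9.npz"))
v,u=np.mgrid[0:60,170:250];g=cv2.cvtColor(d["img"],cv2.COLOR_RGB2GRAY)[:60,170:250];z=d["depth"][:60,170:250]
E=d["extrinsics"];P=np.stack([(u-d["cx"])/d["fx"]*z,(v-d["cy"])/d["fy"]*z,z],-1)@E[:3,:3].T+E[:3,3]
m=(np.hypot(P[...,0]-H[0],P[...,1]-H[1])<.035)&(P[...,2]>.075)
zt=np.median(P[m][:,2]);c,r=cv2.minEnclosingCircle(np.argwhere(m&(np.abs(P[...,2]-zt)<.004))[:,::-1].astype(np.float32));print(zt,m.sum(),c,r)
hb=pt(d,c[0]+170,c[1],z=zt);print("hub",hb, P[m].mean(0))
f=lambda p,h:np.arctan2(p[1]-h[1],p[0]-h[0])
k=pt(d,175.6,148.3,z=.1365);q=pt(d,197.5,119.5,z=.097)
print(f(q,hb)-f(k,hb),np.hypot(*(k-hb)[:2]),np.hypot(*(q-hb)[:2]))
# w1 same hub correction for comparison: pin direction vs module yaw
print("pin dir deg",np.degrees(f(k,hb)))
E
```

```text
0.08743874771275761 1661 (37.508262634277344, 20.17768669128418) 24.282032012939453
hub [0.65668291 0.05126993 0.08743875] [0.65570021 0.04976642 0.08683445]
0.014600116098300031 0.11611650991591167 0.09092620298658448
pin dir deg 169.12844384593993
```

>>> drive_tool(
  moves=[
    [[0,0,0],[0.02,-0.05,0.01],0],
    [[0,0,0],[0.045,-0.1,0.03],0],
    [[0,0,0],[0.0547,-0.1267,0.05],0],
    [[0,0,0],[0.0547,-0.1267,0.07],0],
    [[0,0,0],[0.0547,-0.1267,0.079],0],
    [[0,0,0],[0.0547,-0.1267,0.081],0],
    [[0,0,0],[0.0547,-0.1267,0.081],0],
  ],
)

```text
clock: 40.65
tcp_pos: [0.5429, 0.0692, 0.1412]
orientation: [0.0, 1.0, 0.001, 0.0]
contact_force: [0.7, -0.2, 0.6]
finger_gap: 0.005
grip_force: 0.0
```

>>> drive_tool(
  moves=[
    [[0,0,0],[0,0,0.001],0],
    [[0,0,0],[0,0,0.002],0],
    [[0,0,0],[0,0,0.003],0],
    [[0,0,0],[0,0,0.004],0],
    [[0,0,0],[0,0,0.005],0],
    [[0,0,0],[0,0,0.005],0],
  ],
)

```text
clock: 41.4
tcp_pos: [0.5426, 0.0698, 0.1356]
orientation: [-0.0, 1.0, 0.001, -0.0]
contact_force: [-0.1, 0.3, 1.1]
finger_gap: 0.006
grip_force: 0.2
```

>>> drive_tool(
  moves=[
    [[0,0,0],[0,0,0.001],0],
    [[0,0,0],[0,0,0.002],0],
    [[0,0,0],[0,0,0.003],0],
    [[0,0,0],[0,0,0.003],0],
  ],
)

```text
clock: 41.9
tcp_pos: [0.5425, 0.0697, 0.1326]
orientation: [-0.0, 1.0, 0.001, -0.0]
contact_force: [0.1, -0.1, 1.1]
finger_gap: 0.006
grip_force: 0.1
```

>>> drive_tool(
  moves=[
    [[0,0,0],[0,0,0.0004],0],
    [[0,0,0],[0,0,0.0008],0],
    [[0,0,0],[0,0,0.0008],0],
  ],
)

```text
clock: 42.28
tcp_pos: [0.5426, 0.0697, 0.1319]
orientation: [-0.0, 1.0, 0.001, -0.0]
contact_force: [-0.9, 0.4, 0.4]
finger_gap: 0.005
grip_force: 0.6
```

>>> drive_tool(
  moves=[
    [[0,0,0],[0,0,0.0004],0],
    [[0,0,0],[0,0,0.0006],0],
    [[0,0,0],[0,0,0.0006],0],
  ],
)

```text
clock: 42.65
tcp_pos: [0.5426, 0.0698, 0.1313]
orientation: [-0.0, 1.0, 0.001, -0.0]
contact_force: [-0.6, -0.1, 1.2]
finger_gap: 0.007
grip_force: 0.8
```

>>> drive_tool(
  moves=[
    [[0,0,0],[0,0,0.0005],0],
    [[0,0,0],[0,0,0.001],0],
  ],
)

```text
clock: 42.9
tcp_pos: [0.5426, 0.0697, 0.1303]
orientation: [-0.0, 1.0, 0.001, -0.0]
contact_force: [-1.4, -0.0, 1.4]
finger_gap: 0.006
grip_force: 1.2
```

```bash
python3 - <<'E'
from h import *
from station import *
print(state()["contact_force"])
d=get_image("scene");B=blobs(d,(105,130,50),(130,255,255),(200,160,390,310));print(B)
d=get_image("wrist")
a=d["img"][:,:,::-1];cv2.imwrite("pics/w10.png",cv2.convertScaleAbs(np.hstack([cv2.resize(get_image("scene")["img"][150:250,270:370,::-1],(400,400),interpolation=2),a[:,150:550]]),alpha=1.4))
E
```

```text
[-1.39817989 -0.00366387  1.37475803]
[(array([330.6, 202.4]), np.int32(21), array([0.5483, 0.0807, 0.1259]))]
```

View pics/w10.png

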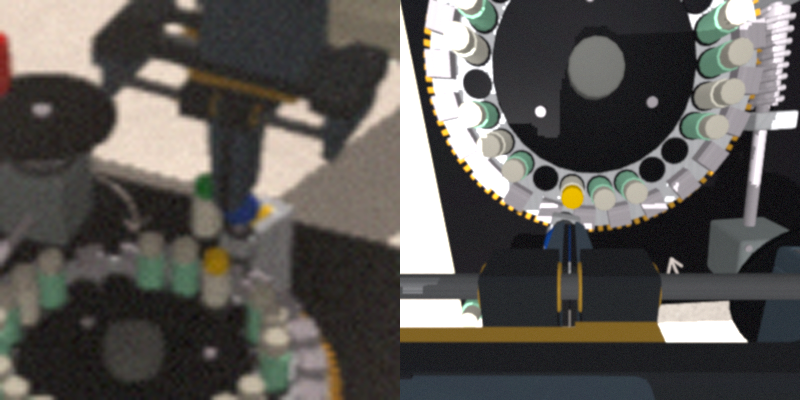

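The knob goes down under the fingertips and is past 6 mm without resistance: in the notch. Press on.

>>> drive_tool(
  moves=[
    [[0,0,0],[0,0,0.0007],0],
    [[0,0,0],[0,0,0.0014],0],
    [[0,0,0],[0,0,0.0021],0],
    [[0,0,0],[0,0,0.0028],0],
    [[0,0,0],[0,0,0.0035],0],
  ],
)

```text
clock: 43.68
tcp_pos: [0.5427, 0.0697, 0.1268]
orientation: [-0.0, 1.0, 0.001, 0.0]
contact_force: [-0.0, 0.4, 2.5]
finger_gap: 0.003
grip_force: 1.3
```

>>> drive_tool(
  moves=[
    [[0,0,0],[0,0,0.0007],0],
    [[0,0,0],[0,0,0.0014],0],
    [[0,0,0],[0,0,0.0021],0],
    [[0,0,0],[0,0,0.0028],0],
    [[0,0,0],[0,0,0.0035],0],
    [[0,0,0],[0,0,0.004],0],
  ],
)

```text
clock: 44.42
tcp_pos: [0.5427, 0.0697, 0.1228]
orientation: [0.0, 1.0, 0.001, 0.0]
contact_force: [0.6, -0.4, 2.6]
finger_gap: 0.01
grip_force: 1.2
```

Down to 15.2 mm; a final gentle push to the stop.

>>> drive_tool(
  moves=[
    [[0,0,0],[0,0,0.0003],0],
    [[0,0,0],[0,0,0.0006],0],
    [[0,0,0],[0,0,0.0008],0],
  ],
)

```text
clock: 44.8
tcp_pos: [0.5427, 0.0698, 0.1222]
orientation: [0.0, 1.0, 0.001, 0.0]
contact_force: [-1.8, -1.3, 8.7]
finger_gap: 0.004
grip_force: 4.3
```

>>> drive_tool(
  moves=[
    [[0,0,0],[0,0,-0.01],0],
    [[0,0,0],[0,0,-0.04],0],
    [[0,0,0],[0,0,-0.09],0],
    [[0,0,0],[-0.03,0.03,-0.12],0],
    [[0,0,0],[-0.06,0.06,-0.12],0],
    [[0,0,0],[-0.06,0.06,-0.12],0],
    [[0,0,0],[-0.06,0.06,-0.12],0],
  ],
)

```text
clock: 45.68
tcp_pos: [0.483, 0.0097, 0.2424]
orientation: [-0.0, 1.0, 0.001, 0.0]
contact_force: [0.5, 0.1, 0.4]
finger_gap: 0.003
grip_force: 0.0
```

```bash
python3 - <<'E'
from h import *
from station import *
S=state();print(S["clock"],S["contact_force"],S["tcp_pos"])
d=get_image("wrist");B=blobs(d,(105,130,50),(130,255,255),(100,0,400,240),20);print(B)
d=get_image("top");print(blobs(d,(105,130,50),(130,255,255),(245,95,385,235)))
E
```

```text
45.675 [0.54988321 0.08913309 0.3957424 ] [0.48301536 0.00970081 0.24240977]
[(array([256.1, 140.4]), np.int32(471), array([0.5429, 0.0736, 0.1216]))]
[]
```

Knob top at z ≈ 0.1216: fully home (stop felt). Hand in.

```bash
python3 -c "
from station import *
print(job_done())"
```

```text
the job is handed in; nothing more can be done
None
```

I wound the yellow-capped vial's station to the index pin and pushed the pin down to its stop, about 16 mm. I then let go of everything and handed the job in at about 46 s; the hand-in returned no verdict.

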